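Put the bracket fixture kit away

ROBOT

A 6-joint arm with a two-finger parallel gripper is mounted at the origin on a cart in front of the work surface, level with it; the furniture and walls round the work are solid. World frame = base frame: x ahead of the robot, y to its left, z up, the work surface at z = 0. Lengths are in m, angles in rad, forces in N, time in s.
With the tool pointing down it reaches from about 0.375 to 0.975 m from the base axis. Payload 3.8 kg.
Tool frame: the origin (TCP) lies on the centre line of the jaws, within the pads' length; the fingertips stand 17 mm ahead of it and the grasp point (between the pads) lies 2 mm behind it (bot.tip_extent is the distance from the TCP to the fingertips, in m); z points along the fingers, y is the line along which they close (so a half turn about z gives the same grasp; the last joint's range is limited). The gripper opens to 85 mm and grips with 20 to 120 N. Pads are 22 mm wide; open, the fingers measure 114 mm over their backs; the gripper's body (76 mm by 85 mm) begins 54 mm behind the grasp point. The pads swing forward as they close: fully open they stand 13 mm farther back than shut.
Start: joints at [1.114, 0.264, 1.604, -0, 1.274, -0.037], TCP at [0.275, 0.616, 0.248] pointing down, gripper open.
Joint ranges: [-2.63, 2.63], [-0.94, 2.18], [0.31, 2.57], [-1.31, 4.45], [0, 2.66], [-2.55, 2.55]. Speed limits (rad/s): [2.57, 2.57, 3.14, 3.14, 3.14, 3.14].

INTERFACE

Orientations are given as a rotation vector (axis times angle).
In Python, from workcell import readout, read_camera, finish_job, bot gives the robot as it stands.
- The arm moves only by the tool jog_arm, never from a script. Its argument "deltas" is one flat list of numbers, 7 for each row, row after row: the shift along the tool's x, y, z in m, then the turn, a rotation vector about the tool's x, y, z in degrees, then the gripper command: -1 is shut, 1 is fully open, values between are in proportion. A call has 1 to 8 rows; each row is the pose to reach, as a shift and turn from the pose commanded when the call began, along the tool's axes at that moment; what a row does not reach only later rows make up. A row lasts 1/10 s, in which the tool goes at most 50 mm and 8.59 degrees, less where a joint would pass 70% of its speed; a pose out of reach is approached as far as the arm can. A call with a gripper value outside its range is refused whole. The fingers move at their own pace and stop on an object; "squeeze" is the grip in N (left out, the last holds). Time passes only in rows, so rows that repeat a pose let the fingers close. It gives the time, the measured TCP pose, the force, the opening and the grip force at its end, in the units of the state.
- readout.read_state(): the state, without advancing time (a new reading comes with each control period).
- read_camera(name): name is "scene" or "top" or "wrist"; returns a dict with "color" (420x560x3 uint8, blue, green, red), "fx", "fy", "cx", "cy" (pixels), "origin" and "attitude" of the camera in the world. Camera axes: x right, y down, z forward; pixel columns grow to the right and rows downward; lengths in m; the calibration is good to about 2 mm. A picture is of the moment at which its call begins. There is no depth.
- finish_job(): hands the job in; it is judged then, once.
The state is a dict: "time": time; "q": joint angles; "joint_vel": joint speeds; "joint_torque": joint torques, N m; "tool_pos": TCP position; "tcp_rot": TCP orientation; "wrist_force": force on the tool from outside, world axes, zero at the start; "torque": the same for the moment, N m; "width": opening from 0.0 (shut) to 1.0 (fully open); "grip_force": force on a finger pad.
Only numpy, scipy, OpenCV 4.12 (cv2) and the standard library are available. Lean on these libraries where they do the work, as an engineer would, in place of code of your own. Each camera call takes 0.05 s, during which the arm holds its last target. There are 200 camera calls.

TASK

Pile all the L-shaped aluminium brackets that are here, centred on the rubber pad of the kit board, in one straight pile along the board's length, every bracket flat with its flange up and each with its flange end opposite to the one below, so that the plates nest and the pile stays level. Take both fixture pins sideways out of their spring clips, not pulled up, and stand them foot down in the green holder cup, which stays upright; leave the other things on the table where they are.

Things in the scene. Friction and masses are not known exactly. Their poses are not given: they have to be found in the camera images.
- bracket_a_mid (a point): L-shaped aluminium bracket, 200 g: a flat plate 96 long (its x) x 56 wide (its y) x 12 mm thick, with an upturned red flange over the full width of its -x end, 12 mm thick along x and 10 mm higher than the plate (22 mm high in all). Point: middle of the plate, half-way through its thickness (6 mm above its underside); z up on the flange side. Starts flat on the table, flange up. May be absent
- bracket_b_mid (a point): L-shaped aluminium bracket, 200 g: a flat plate 96 long (its x) x 56 wide (its y) x 12 mm thick, with an upturned red flange over the full width of its -x end, 12 mm thick along x and 10 mm higher than the plate (22 mm high in all). Point: middle of the plate, half-way through its thickness (6 mm above its underside); z up on the flange side. Starts flat on the table, flange up. May be absent
- bracket_c_mid (a point): L-shaped aluminium bracket, 200 g: a flat plate 96 long (its x) x 56 wide (its y) x 12 mm thick, with an upturned red flange over the full width of its -x end, 12 mm thick along x and 10 mm higher than the plate (22 mm high in all). Point: middle of the plate, half-way through its thickness (6 mm above its underside); z up on the flange side. Starts flat on the table, flange up. May be absent
- bracket_d_mid (a point): L-shaped aluminium bracket, 200 g: a flat plate 96 long (its x) x 56 wide (its y) x 12 mm thick, with an upturned red flange over the full width of its -x end, 12 mm thick along x and 10 mm higher than the plate (22 mm high in all). Point: middle of the plate, half-way through its thickness (6 mm above its underside); z up on the flange side. Starts flat on the table, flange up. May be absent
- pad (a point): centre of the top face of the black rubber pad (136 x 76 mm, 10 mm above the table) on the fixed plywood kit board (180 x 110 mm, its top 8 mm above the table); x along the board's length, y across it, z up
- pin_a_mid (a point): steel fixture pin, 120 g, that starts upright in the left (+y of the rack) clip: a round shaft of 14 mm diameter, 165 mm long in all with a red band near its top, on a round flat foot of 24 mm diameter, 6 mm thick. The point is on the axis half-way up (82.5 mm above the underside of the foot); z along the shaft, away from the foot
- pin_a_foot (a point): centre of the underside of the foot of pin_a; axes as of its middle point
- clip_a (a point): axis of the left (+y of the rack) clip of the fixed blue pin rack (base 85 x 140 x 8 mm, uprights behind the pins to 100 mm, clips 72 mm apart), 90 mm above the table: two sprung jaws, 14 mm high, that open only towards the rack's -x (robot's) side. A pull of 5 to 10 N along this frame's -x snaps the shaft out within 20 mm. The pin stands on the base; its foot cannot pass up through the jaws
- pin_b_mid (a point): steel fixture pin, 120 g, that starts upright in the right (-y of the rack) clip: a round shaft of 14 mm diameter, 165 mm long in all with a red band near its top, on a round flat foot of 24 mm diameter, 6 mm thick. The point is on the axis half-way up (82.5 mm above the underside of the foot); z along the shaft, away from the foot
- pin_b_foot (a point): centre of the underside of the foot of pin_b; axes as of its middle point
- clip_b (a point): axis of the right (-y of the rack) clip of the fixed blue pin rack (base 85 x 140 x 8 mm, uprights behind the pins to 100 mm, clips 72 mm apart), 90 mm above the table: two sprung jaws, 14 mm high, that open only towards the rack's -x (robot's) side. A pull of 5 to 10 N along this frame's -x snaps the shaft out within 20 mm. The pin stands on the base; its foot cannot pass up through the jaws
- cup_in (a point): centre of the inner floor of the open round green holder cup (loose, 0.6 kg): outside diameter 78 mm, inside diameter 70 mm, rim 75 mm above the table, inner floor 6 mm above the cup's underside; z up
- bracket_a: the same bracket; origin at the centre of its underside, axes as of bracket_a_mid
- bracket_b: the same bracket; origin at the centre of its underside, axes as of bracket_b_mid
- bracket_c: the same bracket; origin at the centre of its underside, axes as of bracket_c_mid
- bracket_d: the same bracket; origin at the centre of its underside, axes as of bracket_d_mid
- pin_a: the same pin; origin at the centre of the underside of its foot
- pin_b: the same pin; origin at the centre of the underside of its foot
- flux_tin: tin with a green body and a cream lid, 75 mm wide, 48 mm high, a bystander; origin under its centre
- magnet: red and grey welding magnet, 50 x 100 x 16 mm, a bystander; origin under its centre
- led_lamp: small black work lamp, 32 x 66 x 42 mm, a bystander; origin under its centre
- short_tube: pale tube offcut, 44 mm wide, 90 mm long, lying, a bystander; origin under its centre
Not all that is in view belongs to the job. What is shaped like the bracket_d but yellow is not meant. There is more than one size of the part that bears cup_in; the job needs the largest.

How it is judged:
By the outcome, as a careful person would: the job done as asked, in the order asked, and still so for the second after the job is handed in, with the robot touching nothing.
Of bracket_a, bracket_b, bracket_c, bracket_d only 3 to 4 are there at a start; the rules pass over those that are not, and their reading is None.
At some moment in a run one of bracket_a, bracket_b, bracket_c, bracket_d, cup may be knocked a few centimetres aside while the robot is not near it.
It also fails if it takes over 210 s, if anything falls off the work surface, if the arm or the gripper's body presses on something with over 40 N, if the wrist force passes 120 N, or if a joint passes its speed limit or range.

## Working session

There is one attempt and no reset: what is moved stays moved. The work goes in short steps, Python scripts to look and compute and a tool call to move; the robot and the scene stay as the last step left them, time stands still between calls to the robot, and variables do not carry over. Pictures are saved under pics/ and viewed, at most 14 in all, crops included, and the job is handed in when it is done.

Besides the shell and the picture viewer there is one more tool, called after "Call:" as name(argument=value, ...), one argument or row to a line, values as JSON. jog_arm: Moves the arm, as the interface text tells. Its arguments: {"type":"object","properties":{"deltas":{"type":"array"},"squeeze":{"type":"number"}},"required":["deltas"]}

```bash
mkdir -p pics; cat > h.py <<'E'
from workcell import readout, read_camera, finish_job, bot
import numpy as np, cv2
from scipy.spatial.transform import Rotation as R
def att(c):
    a=np.array(c["attitude"],float)
    return a if a.shape==(3,3) else R.from_rotvec(a).as_matrix()
def px2w(c,u,v,z):
    d=att(c)@np.array([(u-c["cx"])/c["fx"],(v-c["cy"])/c["fy"],1.]); o=np.array(c["origin"])
    return o+d*(z-o[2])/d[2]
def w2px(c,p):
    q=att(c).T@(np.array(p)-c["origin"]); return np.array([c["fx"]*q[0]/q[2]+c["cx"],c["fy"]*q[1]/q[2]+c["cy"]])
def delta(pos,rotm):
    s=readout.read_state(); T=R.from_rotvec(s["tcp_rot"])
    return np.round(T.inv().apply(np.array(pos)-s["tool_pos"]),4), np.round(np.degrees((T.inv()*rotm).as_rotvec()),2)
E
python3 - <<'E'
from h import *
import pickle
for n in ["scene","top"]:
    c=read_camera(n); cv2.imwrite(f"pics/{n}0.png",cv2.resize(c["color"],(800,600),interpolation=cv2.INTER_CUBIC)); pickle.dump(c,open(n+"0.pkl","wb"))
    print(n,c["fx"],c["cx"],c["cy"],c["origin"],c["attitude"])
print(readout.read_state())
E
```

```text
scene 481.5813447933451 279.6191576379239 203.74155921156608 [-0.41626882  0.87653394  1.01342894] [-1.09752696  2.25330825 -1.13434758]
top 393.50059563191064 288.4107925176373 210.5022099072693 [0.51172334 0.08737223 1.34533265] [-2.21996564  2.20151518 -0.07404766]
{'time': 0.1, 'q': array([ 1.11410881e+00,  2.64694413e-01,  1.60524635e+00,  2.47588417e-05,
        1.27367835e+00, -3.68837210e-02]), 'joint_vel': array([ 0.00158916, -0.00187681, -0.00259983, -0.00101273,  0.00245936,
       -0.00033704]), 'joint_torque': array([ 6.43069925e-04, -5.16709685e+01, -3.68587232e+01, -1.97436493e-04,
        6.33113828e-03, -5.28887568e-06]), 'tool_pos': array([0.27482759, 0.61583769, 0.24707048]), 'tcp_rot': array([-0.65449759, -3.0721285 ,  0.00307712]), 'wrist_force': array([ 0.70119848, -0.07424834,  0.11388895]), 'torque': array([ 0.03956439,  0.00114281, -0.0216074 ]), 'grip_force': 0.0, 'width': 1.0010291166525942}
```

View pics/top0.png

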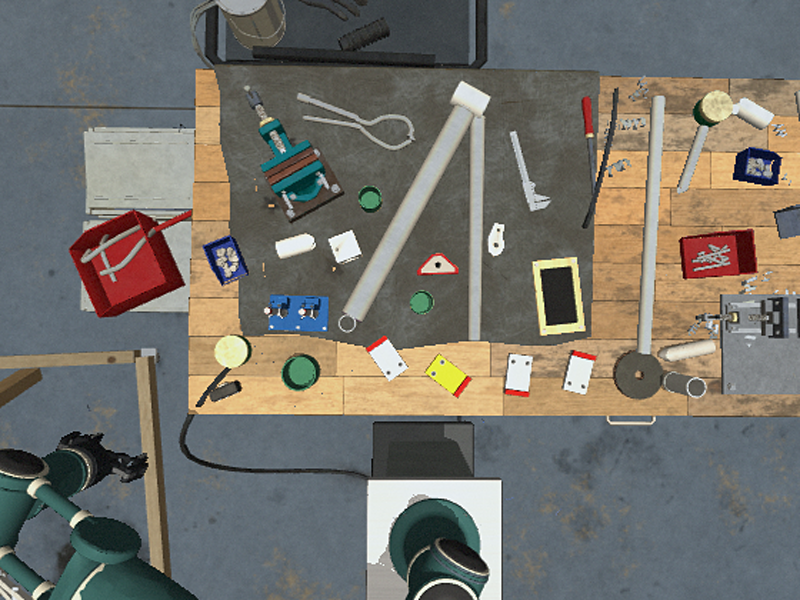

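View pics/scene0.png

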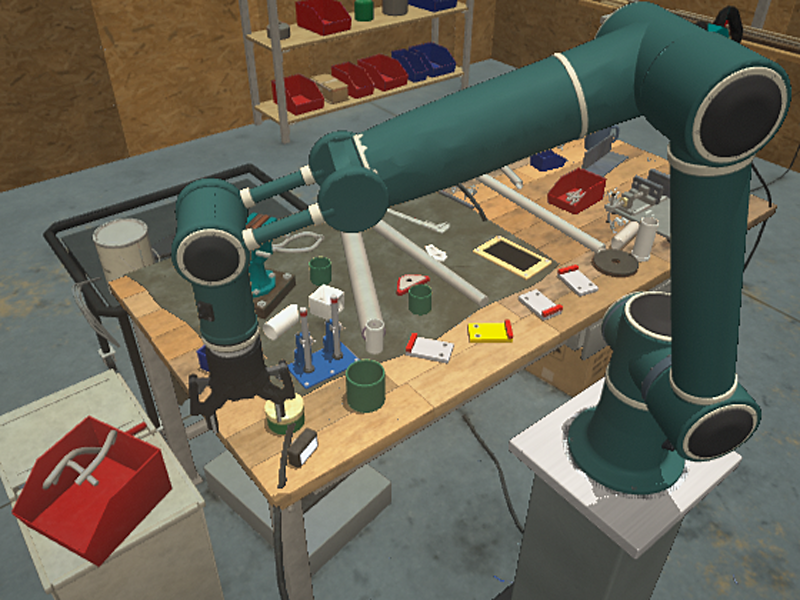

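Candidates (800x600 top view): the brackets are white with a red flange at (387,357), (519,375) and (578,373), and the yellow one at (448,375) is a decoy. The green cups are at (301,372), the largest and the one I choose, plus small ones at (421,302) and (370,198). The rack with its pins is at (296,313) and the board at (559,296). I'll check these in a close crop.

```bash
python3 - <<'E'
from h import *
import pickle
c=pickle.load(open("top0.pkl","rb")); im=c["color"]
a=im[175:295,178:258]; b=im[175:295,258:425]
a=cv2.resize(im[195:290,175:290],None,fx=6.9,fy=6.2,interpolation=cv2.INTER_CUBIC)
cv2.imwrite("pics/cropL.png",cv2.resize(im[195:290,175:300],None,fx=6,fy=6,interpolation=cv2.INTER_CUBIC))
cv2.imwrite("pics/cropR.png",cv2.resize(im[175:290,295:425],None,fx=5,fy=5,interpolation=cv2.INTER_CUBIC))
E
```

```text
(no output)
```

View pics/cropL.png

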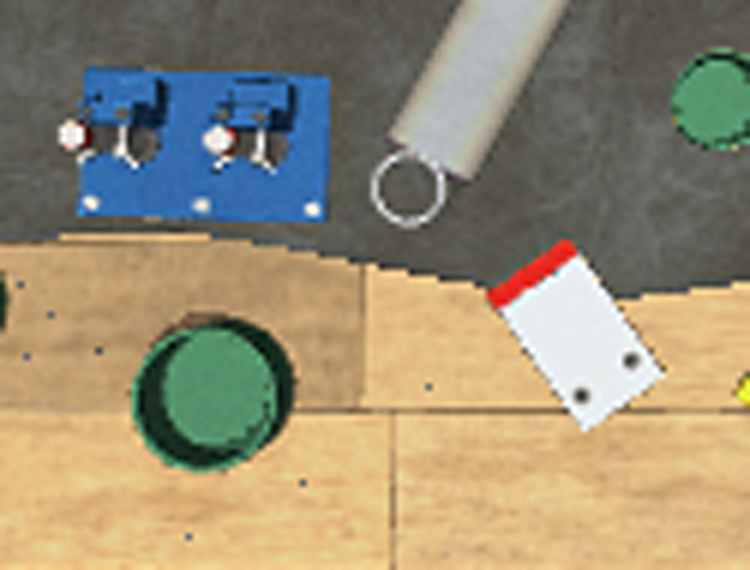

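View pics/cropR.png

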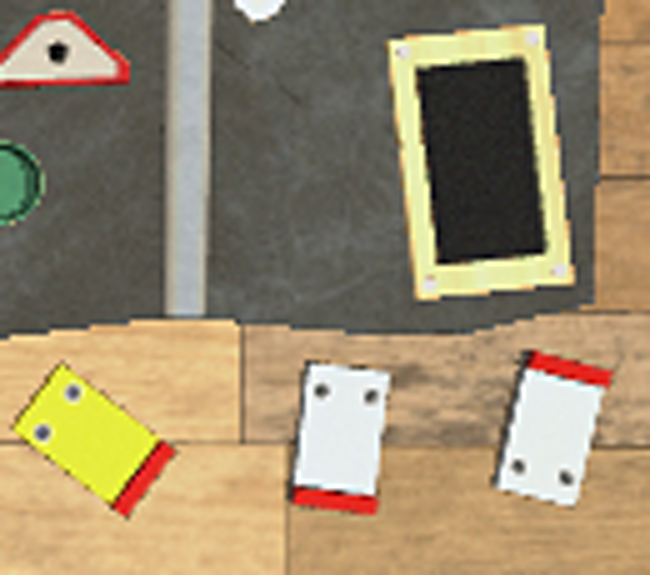

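```bash
cat >> h.py <<'E'
def down(phi): # phi: world direction (deg) of tool y, tool pointing down
    p=np.radians(phi); return R.from_matrix(np.array([[-np.sin(p),np.cos(p),0],[np.cos(p),np.sin(p),0],[0,0,-1]]))
def go(x,y,z,phi):
    c=[(abs(d[1][2]),d) for d in (delta([x,y,z],down(phi+k)) for k in (-180,0,180))]
    d=min(c,key=lambda t:t[0])[1]; s=readout.read_state()
    print("delta",list(d[0]),"turn",list(d[1]),"q6 %.2f t %.1f"%(s["q"][5],s["time"]))
def brk(c,f1,f2,p1,p2):
    F=(px2w(c,*f1,.022)+px2w(c,*f2,.022))/2; P=(px2w(c,*p1,.012)+px2w(c,*p2,.012))/2
    d=(P-F)[:2]; m=((P+F)/2)[:2]; print("mid",m.round(4),"len",np.linalg.norm(d).round(4),"wid",np.linalg.norm((px2w(c,*p1,.012)-px2w(c,*p2,.012))).round(4),"xdir deg",np.degrees(np.arctan2(d[1],d[0])).round(1))
E
python3 - <<'E'
from h import *
import pickle
c=pickle.load(open("top0.pkl","rb"))
L=lambda x,y:(175+x/6,195+y/6)
r=lambda x,y:(295+x/5,175+y/5)
brk(c,L(490,297),L(571,241),L(665,375),L(586,431))
brk(c,r(292,503),r(376,513),r(306,361),r(388,372))
brk(c,r(530,352),r(612,372),r(497,487),r(574,505))
P=[px2w(c,*r(*p),.01)[:2] for p in [(415,68),(525,58),(547,252),(440,264)]]
B=[px2w(c,*r(*p),.008)[:2] for p in [(388,41),(546,26),(574,285),(417,300)]]
for Q in (P,B):
    Q=np.array(Q); a=(Q[0]+Q[1]-Q[2]-Q[3])/2; print("pad/board",Q.mean(0),np.linalg.norm(a),np.degrees(np.arctan2(a[1],a[0])))
K=np.array([px2w(c,*L(*p),.008)[:2] for p in [(85,70),(330,75),(328,220),(78,215)]]); a=K[0]+K[3]-K[1]-K[2]
print("rack",K.mean(0),np.linalg.norm(a)/2,"y dir",np.degrees(np.arctan2(a[1],a[0])))
print("pins",px2w(c,*L(72,135),.173),px2w(c,*L(217,140),.173)); print("cup",px2w(c,*L(206,397),.075))
print("ring",px2w(c,*L(407,187),.09),px2w(c,*L(407,187),.05))
go(0.47,-0.13,0.25,80)
E
```

```text
mid [0.4329 0.1127] len 0.0923 wid 0.0542 xdir deg -144.4
mid [ 0.3967 -0.1971] len 0.0949 wid 0.0564 xdir deg -6.7
mid [ 0.4028 -0.3418] len 0.0937 wid 0.0539 xdir deg 166.8
pad/board [ 0.58495939 -0.29575304] 0.1343413773320238 6.709414181856279
pad/board [ 0.58345913 -0.2959978 ] 0.17848955250507517 6.113374956562065
rack [0.53847989 0.32398728] 0.13899367328975404 y dir 89.31516257579307
pins [0.53952196 0.36044665 0.173     ] [0.53765121 0.28912408 0.173     ]
cup [0.40274301 0.30959172 0.075     ]
ring [0.51541955 0.20274556 0.09      ] [0.51553733 0.20642183 0.05      ]
delta [np.float64(-0.4822), np.float64(-0.6015), np.float64(-0.0018)] turn [np.float64(-0.11), np.float64(-0.02), np.float64(-14.05)] q6 -0.04 t 0.1
```

Measurements done. Three brackets are present, and I'll pile them in the order 3, 2, 1. I'm moving to bracket 3 by way of x≈0.48.

```bash
python3 - <<'E'
from h import *
go(0.48,0.28,0.25,66)
T=R.from_rotvec(readout.read_state()["tcp_rot"]); print(T.inv().apply([0.0,-0.40,0]),T.inv().apply([-.08,-.22,0]))
E
```

```text
delta [np.float64(-0.3242), np.float64(-0.2231), np.float64(-0.0025)] turn [np.float64(-0.12), np.float64(-0.01), np.float64(-0.05)] q6 -0.04 t 0.1
[-0.16303521 -0.36526565  0.00072334] [-0.01661609 -0.23350307  0.00047102]
```

Call:
jog_arm(
  deltas=[-0.324, -0.223, -0.003, 0, 0, 0, 1, -0.324, -0.223, -0.003, 0, 0, 0, 1, -0.324, -0.223, -0.003, 0, 0, 0, 1, -0.324, -0.223, -0.003, 0, 0, 0, 1, -0.324, -0.223, -0.003, 0, 0, 0, 1, -0.324, -0.223, -0.003, 0, 0, 0, 1, -0.324, -0.223, -0.003, 0, 0, 0, 1, -0.324, -0.223, -0.003, 0, 0, 0, 1],
)

```text
time: 0.9
tool_pos: [0.4807, 0.2783, 0.251]
tcp_rot: [-0.655, -3.072, 0.001]
wrist_force: [0.6, 0.1, -0.1]
width: 1.0
grip_force: 0.0
```

Call:
jog_arm(
  deltas=[-0.163, -0.365, 0, 0, 0, 0, 1, -0.163, -0.365, 0, 0, 0, 0, 1, -0.163, -0.365, 0, 0, 0, 0, 1, -0.163, -0.365, 0, 0, 0, 0, 1, -0.163, -0.365, 0, 0, 0, 0, 1, -0.163, -0.365, 0, 0, 0, 0, 1, -0.163, -0.365, 0, 0, 0, 0, 1, -0.163, -0.365, 0, 0, 0, 0, 1],
)

```text
time: 1.7
tool_pos: [0.4795, -0.1209, 0.2511]
tcp_rot: [-0.655, -3.073, -0.0]
wrist_force: [1.0, 0.6, -0.0]
width: 0.997
grip_force: 0.0
```

Call:
jog_arm(
  deltas=[-0.017, -0.233, 0, 0, 0, 0, 1, -0.017, -0.233, 0, 0, 0, -4, 1, -0.017, -0.233, 0, 0, 0, -11, 1, -0.017, -0.233, 0, 0, 0, -11, 1, -0.017, -0.233, 0, 0, 0, -11, 1, -0.017, -0.233, 0, 0, 0, -11, 1, -0.017, -0.233, 0, 0, 0, -11, 1, -0.017, -0.233, 0, 0, 0, -11, 1],
)

```text
time: 2.5
tool_pos: [0.4008, -0.3378, 0.2509]
tcp_rot: [-0.356, -3.121, -0.002]
wrist_force: [-0.1, 0.3, -0.5]
width: 0.998
grip_force: 0.0
```

```bash
python3 - <<'E'
from h import *
import pickle
c=read_camera("wrist"); pickle.dump(c,open("w1.pkl","wb")); cv2.imwrite("pics/w1.png",c["color"]); print(c["origin"],readout.read_state()["tool_pos"],c["fx"]); print(w2px(c,[.4028,-.3418,.012]),w2px(c,[.584,-.296,.01]))
E
```

```text
[ 0.33439079 -0.32417568  0.37524156] [ 0.40100661 -0.33756921  0.25098002] 304.1363743714314
[276.54115379 184.48669943] [339.5041169  303.99713932]
```

View pics/w1.png

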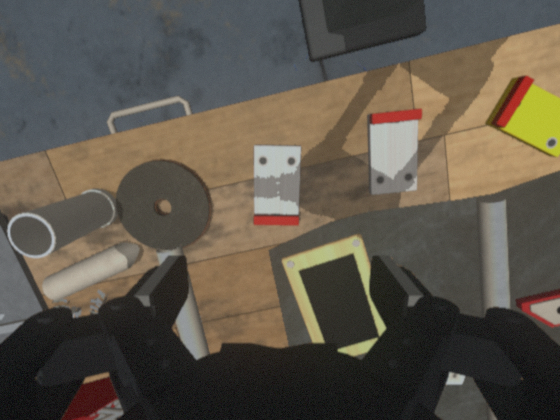

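The wrist view shows bracket 3 at (277,185), flange near the board, bracket 2 at (395,152) and the pad around (340,304). The yellow decoy is top right.

```bash
python3 - <<'E'
from h import *
import pickle
c=pickle.load(open("w1.pkl","rb"))
brk(c,(254,225),(300,225),(254,145),(300,146))
brk(c,(370,114),(421,111),(371,194),(418,190))
im=cv2.resize(c["color"][95:355,245:435],None,fx=3,fy=2.3,interpolation=cv2.INTER_CUBIC); 
# pad visible edges
for p in [(300,270),(359,253),(385,334),(318,0)]: print(px2w(c,*p,.01))
im=cv2.resize(c["color"][135:235,240:430],None,fx=4.2,fy=5.9,interpolation=cv2.INTER_CUBIC);cv2.imwrite("pics/w1c.png",im)
E
```

```text
mid [ 0.4039 -0.3415] len 0.0948 wid 0.0539 xdir deg 166.8
mid [ 0.3982 -0.1989] len 0.0932 wid 0.0572 xdir deg -5.7
[ 0.52183868 -0.33789779  0.01      ]
[ 0.51552589 -0.25817637  0.01      ]
[ 0.64589203 -0.24200373  0.01      ]
[ 0.22174248 -0.25473285  0.01      ]
```

View pics/w1c.png

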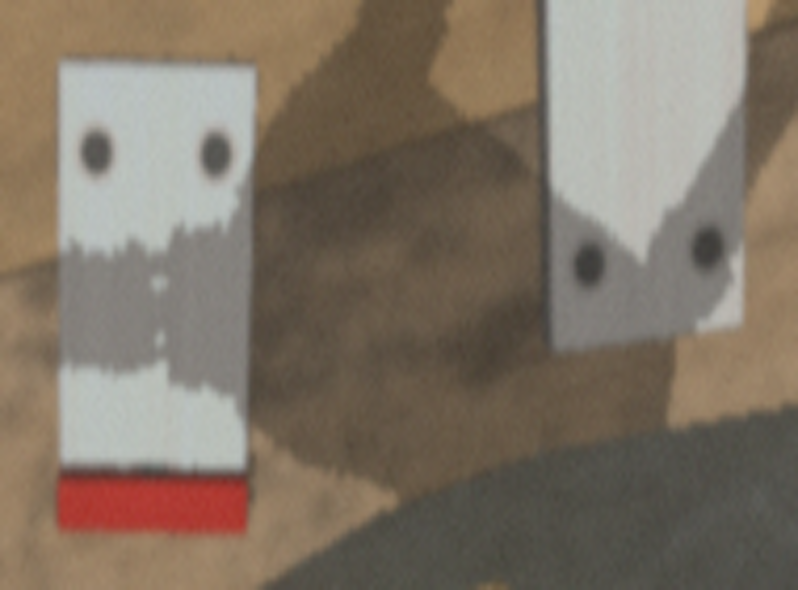

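```bash
python3 - <<'E'
from h import *
print([a for a in dir(bot) if a[0]!='_'], bot.tip_extent)
go(.404,-.3415,.06,76.8); go(.404,-.3415,.02,76.8)
E
```

```text
['MotionError', 'tip_extent'] 0.017
delta [np.float64(-0.0039), np.float64(-0.0033), np.float64(0.191)] turn [np.float64(0.04), np.float64(-0.03), np.float64(0.22)] q6 -2.09 t 2.5
delta [np.float64(-0.0039), np.float64(-0.0033), np.float64(0.231)] turn [np.float64(0.04), np.float64(-0.03), np.float64(0.22)] q6 -2.09 t 2.5
```

Call:
jog_arm(
  deltas=[-0.004, -0.003, 0.05, 0, 0, 0, 1, -0.004, -0.003, 0.1, 0, 0, 0, 1, -0.004, -0.003, 0.15, 0, 0, 0, 1, -0.004, -0.003, 0.2, 0, 0, 0, 1, -0.004, -0.003, 0.219, 0, 0, 0, 0.6, -0.004, -0.003, 0.219, 0, 0, 0, 0.5, -0.004, -0.003, 0.219, 0, 0, 0, 0.45, -0.004, -0.003, 0.219, 0, 0, 0, 0.45],
  squeeze=40,
)

```text
time: 3.35
tool_pos: [0.4059, -0.3435, 0.0345]
tcp_rot: [0.355, 3.118, -0.004]
wrist_force: [0.4, 0.1, -0.2]
width: 0.728
grip_force: 0.0
```

Call:
jog_arm(
  deltas=[0, 0, 0.003, 0, 0, 0, 0.45, 0, 0, 0.006, 0, 0, 0, 0.45, 0, 0, 0.008, 0, 0, 0, 0.45, 0, 0, 0.01, 0, 0, 0, 0.45, 0, 0, 0.01, 0, 0, 0, 0.45],
)

```text
time: 3.85
tool_pos: [0.4036, -0.3424, 0.022]
tcp_rot: [-0.357, -3.121, -0.001]
wrist_force: [-0.8, 0.9, -0.2]
width: 0.727
grip_force: 0.0
```

```bash
python3 - <<'E'
from h import *
c=read_camera("scene"); u=w2px(c,[.404,-.3415,.02]).astype(int); print(u)
im=c["color"][max(0,u[1]-60):u[1]+40,u[0]-60:u[0]+60]; cv2.imwrite("pics/s1.png",cv2.resize(im,None,fx=6,fy=6,interpolation=cv2.INTER_CUBIC))
c=read_camera("wrist");cv2.imwrite("pics/w2.png",c["color"])
E
```

```text
[404 193]
```

View pics/s1.png

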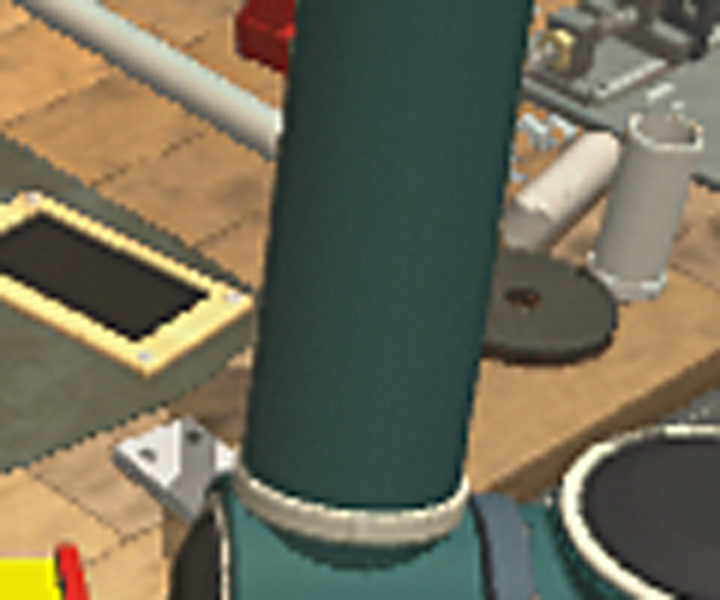

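The scene view is blocked by the arm. There is no contact at z=0.022, so I'll lower a little and grip.

Call:
jog_arm(
  deltas=[0, 0, 0.002, 0, 0, 0, 0.45, 0, 0, 0.004, 0, 0, 0, 0.45, 0, 0, 0.004, 0, 0, 0, 0.3, 0, 0, 0.004, 0, 0, 0, 0.2, 0, 0, 0.004, 0, 0, 0, 0.2, 0, 0, 0.004, 0, 0, 0, 0.2],
  squeeze=60,
)

```text
time: 4.55
tool_pos: [0.404, -0.3425, 0.0184]
tcp_rot: [0.357, 3.121, 0.0]
wrist_force: [-0.8, 0.1, 2.9]
width: 0.634
grip_force: 63.7
```

Call:
jog_arm(
  deltas=[0, 0, -0.02, 0, 0, 0, 0, 0, 0, -0.05, 0, 0, 0, 0, 0, 0, -0.07, 0, 0, 0, 0, 0, 0, -0.1, 0, 0, 0, 0, 0, 0, -0.1, 0, 0, 0, 0, 0, 0, -0.1, 0, 0, 0, 0],
)

```text
time: 5.15
tool_pos: [0.4041, -0.3427, 0.1182]
tcp_rot: [0.357, 3.12, -0.001]
wrist_force: [0.5, -0.7, -2.4]
width: 0.63
grip_force: 64.2
```

```bash
python3 - <<'E'
from h import *
go(.584+.007*.994,-.296+.007*.11,.118,96.3)
c=read_camera("wrist");cv2.imwrite("pics/w3.png",c["color"])
E
```

```text
delta [np.float64(-0.1713), np.float64(0.0885), np.float64(0.0003)] turn [np.float64(-0.04), np.float64(0.04), np.float64(-19.35)] q6 -2.09 t 5.2
```

View pics/w3.png

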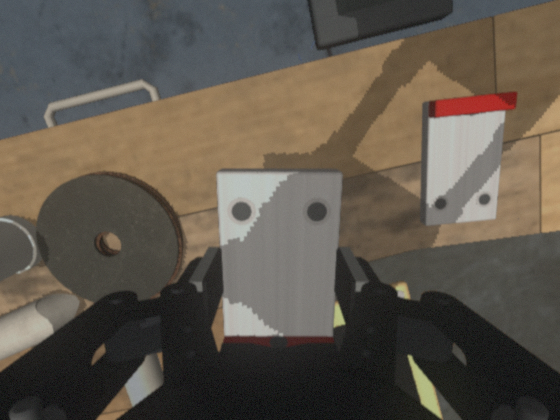

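Bracket 3 is held square and level. I'll compute its offset in the hand from the far edge at (218..341, 170).

```bash
cat >> h.py <<'E'
PAD=np.array([.584,-.296]); PYAW=6.3
def padxy(o,p=0):
    a=np.radians(PYAW); return PAD+o*np.array([np.cos(a),np.sin(a)])+p*np.array([-np.sin(a),np.cos(a)])
E
python3 - <<'E'
from h import *
c=read_camera("wrist"); s=readout.read_state(); T=R.from_rotvec(s["tcp_rot"])
for p in [(218,171),(341,171)]: print(T.inv().apply(px2w(c,*p,s["tool_pos"][2]-.0064)-s["tool_pos"]))
for p in [(223,336),(334,336)]: print(T.inv().apply(px2w(c,*p,s["tool_pos"][2]-.0064)-s["tool_pos"]))
c=read_camera("top");cv2.imwrite("pics/t2.png",cv2.resize(c["color"][150:290,290:430],None,fx=4,fy=4,interpolation=cv2.INTER_CUBIC))
go(*padxy(.007),.118,96.3)
E
```

```text
[ 0.04767227 -0.02799199  0.00648701]
[0.04759874 0.02537732 0.00656552]
[-0.0362563  -0.02997275  0.00625828]
[-0.03639132  0.02630587  0.00634092]
delta [np.float64(-0.1729), np.float64(0.0876), np.float64(-0.0022)] turn [np.float64(0.13), np.float64(-0.16), np.float64(-19.35)] q6 -2.09 t 5.3
```

Call:
jog_arm(
  deltas=[-0.043, 0.022, 0, 0, 0, -6, 0, -0.086, 0.044, 0, 0, 0, -13, 0, -0.13, 0.066, 0, 0, 0, -19.3, 0, -0.173, 0.088, 0, 0, 0, -19.3, 0, -0.173, 0.088, 0, 0, 0, -19.3, 0, -0.173, 0.088, 0, 0, 0, -19.3, 0, -0.173, 0.088, 0, 0, 0, -19.3, 0],
)

```text
time: 6.0
tool_pos: [0.5905, -0.2955, 0.1163]
tcp_rot: [0.171, -3.133, -0.003]
wrist_force: [-0.8, 0.2, -3.2]
width: 0.627
grip_force: 64.1
```

```bash
python3 - <<'E'
from h import *
import h; h.PAD=np.array([.5845,-.295])
go(*padxy(.007),.034,96.3)
E
```

```text
delta [np.float64(-0.0013), np.float64(0.001), np.float64(0.0823)] turn [np.float64(0.11), np.float64(-0.2), np.float64(-0.06)] q6 -2.18 t 6.0
```

Call:
jog_arm(
  deltas=[-0.001, 0.001, 0.04, 0, 0, 0, 0, -0.001, 0.001, 0.07, 0, 0, 0, 0, -0.001, 0.001, 0.082, 0, 0, 0, 0, -0.001, 0.001, 0.085, 0, 0, 0, 0, -0.001, 0.001, 0.087, 0, 0, 0, 0, -0.001, 0.001, 0.088, 0, 0, 0, 0, -0.001, 0.001, 0.088, 0, 0, 0, 0],
)

```text
time: 6.7
tool_pos: [0.5943, -0.2955, 0.032]
tcp_rot: [-0.171, 3.134, -0.002]
wrist_force: [-0.1, 0.2, -2.0]
width: 0.628
grip_force: 64.1
```

Call:
jog_arm(
  deltas=[0, 0, 0, 0, 0, 0, 0.5, 0, 0, 0, 0, 0, 0, 0.7, 0, 0, 0, 0, 0, 0, 0.7, 0, 0, -0.03, 0, 0, 0, 0.9, 0, 0, -0.07, 0, 0, 0, 1, 0, 0, -0.12, 0, 0, 0, 1, 0, 0, -0.17, 0, 0, 0, 1, 0, 0, -0.22, 0, 0, 0, 1],
)

```text
time: 7.5
tool_pos: [0.593, -0.2946, 0.2525]
tcp_rot: [-0.171, 3.137, -0.0]
wrist_force: [0.7, -0.5, -0.3]
width: 0.999
grip_force: 0.0
```

```bash
python3 - <<'E'
from h import *
go(.398,-.198,.25,83.3)
c=read_camera("wrist");cv2.imwrite("pics/w4.png",c["color"])
import pickle; pickle.dump(c,open("w4.pkl","wb"))
E
```

```text
delta [np.float64(0.1833), np.float64(0.1173), np.float64(0.0024)] turn [np.float64(-0.01), np.float64(0.02), np.float64(12.96)] q6 -2.18 t 7.5
```

View pics/w4.png

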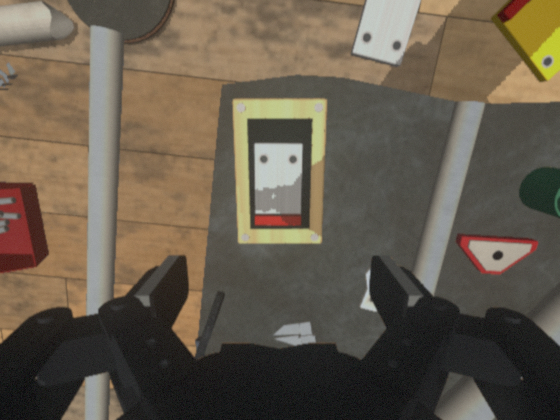

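The first bracket lies flat on the pad at (278,185) with its flange at the far end. I'll measure it and the pad by code.

```bash
cat >> h.py <<'E'
def rect(mask,c,xy,z,name):
    n,l,st,cen=cv2.connectedComponentsWithStats(mask.astype(np.uint8)); u=w2px(c,[*xy,z])
    ok=[i for i in range(1,n) if st[i,4]>150]
    i=min(ok,key=lambda i:np.hypot(*(cen[i]-u)))
    ct=max(cv2.findContours((l==i).astype(np.uint8),0,1)[0],key=cv2.contourArea)[:,0].astype(float)
    W=np.array([px2w(c,*p,z)[:2] for p in ct]); (m,d,_)=r=cv2.minAreaRect((W*1000).astype(np.float32))
    b=cv2.boxPoints(r); e=[b[1]-b[0],b[2]-b[1]]; e=max(e,key=np.linalg.norm); ang=np.degrees(np.arctan2(e[1],e[0]))%180
    print(name,np.round(m,1),"L %.1f W %.1f"%(max(d),min(d)),"axis %.1f"%ang); return np.array(m)/1000,max(d)/1000,ang
def plate(c,xy,ztop,xdir):
    h=cv2.cvtColor(c["color"],cv2.COLOR_BGR2HSV)
    m,L,a=rect(cv2.morphologyEx(((h[...,1]<45)&(h[...,2]>95)).astype(np.uint8),cv2.MORPH_OPEN,np.ones((3,3))),c,xy,ztop,"plate")
    if abs((a-xdir+180)%360-180)>90:a+=180
    d=np.array([np.cos(np.radians(a)),np.sin(np.radians(a))]); L+=.001
    print(" bracket mid",(m+d*(L/2-.048)).round(4),"xdir",round(a,1))
def pad(c):
    h=cv2.cvtColor(c["color"],cv2.COLOR_BGR2HSV); u=w2px(c,[*PAD,.01])
    m,L,a=rect(((h[...,1]>50)&(h[...,2]>110)&(h[...,0]>22)&(h[...,0]<32)),c,PAD,.008,"board")
E
python3 - <<'E'
from h import *
import pickle
c=pickle.load(open("w4.pkl","rb"))
plate(c,(.59,-.295),.022,186.3); plate(c,(.398,-.198),.012,-6); pad(c)
t=read_camera("top"); plate(t,(.398,-.198),.012,-6); plate(t,(.433,.113),.012,-144); pad(t)
hs=cv2.cvtColor(c["color"],cv2.COLOR_BGR2HSV); print(hs[110,280],hs[230,240],hs[170,320])
E
```

```text
plate [ 587.8 -297.1] L 84.9 W 56.3 axis 5.0
 bracket mid [ 0.5928 -0.2967] xdir 185.0
plate [ 414.  -200.9] L 65.2 W 57.1 axis 172.9
 bracket mid [ 0.3992 -0.199 ] xdir 352.9
board [ 586.  -296.5] L 176.8 W 107.6 axis 6.3
plate [ 403.3 -197.1] L 83.9 W 56.1 axis 172.8
 bracket mid [ 0.3978 -0.1964] xdir 352.8
plate [260.5 176.4] L 78.8 W 65.9 axis 172.4
 bracket mid [0.2686 0.1754] xdir 172.4
board [398.8 -23.2] L 84.7 W 56.2 axis 53.4
[ 34  78 202] [ 31  79 193] [ 18 101 164]
```

Call:
jog_arm(
  deltas=[0.04, 0.025, 0, 0, 0, 4, 1, 0.08, 0.05, 0, 0, 0, 9, 1, 0.12, 0.075, 0, 0, 0, 13, 1, 0.16, 0.1, 0, 0, 0, 13, 1, 0.183, 0.117, 0.01, 0, 0, 13, 1, 0.183, 0.117, 0.05, 0, 0, 13, 1, 0.183, 0.117, 0.05, 0, 0, 13, 1, 0.183, 0.117, 0.05, 0, 0, 13, 1],
)

```text
time: 8.4
tool_pos: [0.3983, -0.1982, 0.2003]
tcp_rot: [-0.185, -3.135, -0.001]
wrist_force: [1.1, 0.0, 1.5]
width: 1.002
grip_force: 0.0
```

```bash
python3 - <<'E'
from h import *
c=read_camera("wrist"); plate(c,(.398,-.197),.012,-7)
go(.3985,-.1975,.035,83); go(.3985,-.1975,.0184,83); print(readout.read_state()["tool_pos"])
E
```

```text
plate [ 403.6 -198.9] L 82.3 W 55.8 axis 173.0
 bracket mid [ 0.3973 -0.1981] xdir 353.0
delta [np.float64(0.0012), np.float64(0.0013), np.float64(0.1664)] turn [np.float64(-0.02), np.float64(0.05), np.float64(0.25)] q6 -1.97 t 8.4
delta [np.float64(0.0012), np.float64(0.0013), np.float64(0.183)] turn [np.float64(-0.02), np.float64(0.05), np.float64(0.25)] q6 -1.97 t 8.4
[ 0.39938736 -0.19884887  0.2013805 ]
```

Call:
jog_arm(
  deltas=[0.001, 0.001, 0.05, 0, 0, 0, 1, 0.001, 0.001, 0.1, 0, 0, 0, 1, 0.001, 0.001, 0.145, 0, 0, 0, 0.8, 0.001, 0.001, 0.17, 0, 0, 0, 0.6, 0.001, 0.001, 0.178, 0, 0, 0, 0.5, 0.001, 0.001, 0.182, 0, 0, 0, 0.45, 0.001, 0.001, 0.182, 0, 0, 0, 0.45],
)

```text
time: 9.15
tool_pos: [0.3995, -0.1984, 0.0196]
tcp_rot: [0.185, 3.134, -0.002]
wrist_force: [0.4, -1.3, -0.1]
width: 0.723
grip_force: 0.0
```

Call:
jog_arm(
  deltas=[0, 0, 0, 0, 0, 0, 0.3, 0, 0, 0, 0, 0, 0, 0.2, 0, 0, 0, 0, 0, 0, 0, 0, 0, 0, 0, 0, 0, 0, 0, 0, 0, 0, 0, 0, 0],
  squeeze=60,
)

```text
time: 9.65
tool_pos: [0.3997, -0.1983, 0.0208]
tcp_rot: [0.185, 3.132, -0.003]
wrist_force: [-0.6, 1.0, 5.7]
width: 0.627
grip_force: 61.8
```

Call:
jog_arm(
  deltas=[0, 0, -0.02, 0, 0, 0, 0, 0, 0, -0.05, 0, 0, 0, 0, 0, 0, -0.07, 0, 0, 0, 0, 0, 0, -0.1, 0, 0, 0, 0, 0, 0, -0.1, 0, 0, 0, 0, 0, 0, -0.1, 0, 0, 0, 0],
)

```text
time: 10.25
tool_pos: [0.3985, -0.1978, 0.1195]
tcp_rot: [0.185, 3.133, -0.003]
wrist_force: [0.1, 0.4, -2.8]
width: 0.626
grip_force: 64.7
```

```bash
python3 - <<'E'
from h import *
c=read_camera("wrist"); s=readout.read_state(); p=s["tool_pos"]; print(p)
plate(c,p[:2],p[2]-.0064,-7); cv2.imwrite("pics/w5.png",c["color"])
go(.5791,-.2961,.118,96.3)
E
```

```text
[ 0.39745643 -0.19718677  0.11817595]
plate [ 401.4 -200.4] L 79.9 W 56.1 axis 172.5
 bracket mid [ 0.3939 -0.1994] xdir 352.5
delta [np.float64(-0.192), np.float64(-0.0769), np.float64(0.0003)] turn [np.float64(-0.01), np.float64(0.02), np.float64(-13.05)] q6 -1.97 t 10.3
```

View pics/w5.png

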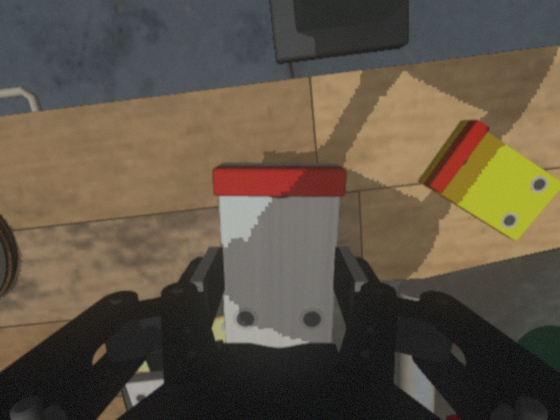

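The bracket is held square with its flange towards the robot, outer edge at v≈167. I'll use that edge to get the in-hand offset.

```bash
python3 - <<'E'
from h import *
c=read_camera("wrist"); s=readout.read_state(); T=R.from_rotvec(s["tcp_rot"])
for p in [(214,168),(346,168),(216,195),(345,195)]: print(T.inv().apply(px2w(c,*p,s["tool_pos"][2]+.0036)-s["tool_pos"]))
g=cv2.cvtColor(c["color"],cv2.COLOR_BGR2GRAY); print(g[325:365:2,280],c["color"][160:200:2,300,2])
E
```

```text
[ 0.05033536 -0.02749387 -0.0035413 ]
[ 0.05027223  0.02533562 -0.00351076]
[ 0.03925439 -0.02731275 -0.00355762]
[ 0.03918831  0.0255696  -0.00352706]
[112 113 112 118 149 160 162 163 162 163 162 114  42  37  39  31  32  33
  32  30] [ 97  89  83  75  89 141 160 163 163 137 111 110 111 111 110 114 110 108
 106 123]
```

Call:
jog_arm(
  deltas=[-0.05, -0.02, 0, 0, 0, -5, 0, -0.1, -0.04, 0, 0, 0, -10, 0, -0.15, -0.06, 0, 0, 0, -13, 0, -0.193, -0.077, 0, 0, 0, -13, 0, -0.193, -0.077, 0, 0, 0, -13, 0, -0.193, -0.077, 0, 0, 0, -13, 0, -0.193, -0.077, 0.03, 0, 0, -13, 0, -0.193, -0.077, 0.03, 0, 0, -13, 0],
)

```text
time: 11.15
tool_pos: [0.5751, -0.2935, 0.0828]
tcp_rot: [0.171, -3.127, -0.01]
wrist_force: [-1.5, 0.8, -3.4]
width: 0.625
grip_force: 64.6
```

```bash
python3 - <<'E'
from h import *
D=[]
for i in range(4):
    read_camera("wrist"); D.append(readout.read_state()["tool_pos"])
print(np.mean(D,0),np.std(D,0)); go(.580,-.296,.042,96.3)
E
```

```text
[ 0.57801852 -0.29516745  0.08697673] [0.00145051 0.00080029 0.00169257]
delta [np.float64(-0.0002), np.float64(0.0001), np.float64(0.047)] turn [np.float64(-0.01), np.float64(0.01), np.float64(-0.05)] q6 -2.19 t 11.3
```

Call:
jog_arm(
  deltas=[0, 0, 0.015, 0, 0, 0, 0, 0, 0, 0.03, 0, 0, 0, 0, 0, 0, 0.038, 0, 0, 0, 0, 0, 0, 0.042, 0, 0, 0, 0, 0, 0, 0.045, 0, 0, 0, 0, 0, 0, 0.0465, 0, 0, 0, 0, 0, 0, 0.0465, 0, 0, 0, 0, 0, 0, 0.0465, 0, 0, 0, 0],
)

```text
time: 12.15
tool_pos: [0.5791, -0.2963, 0.0468]
tcp_rot: [0.171, -3.134, -0.002]
wrist_force: [-17.3, 7.7, 30.7]
width: 0.626
grip_force: 69.7
```

Call:
jog_arm(
  deltas=[0, 0, 0, 0, 0, 0, 0, 0, 0, 0, 0, 0, 0, 0, 0, 0, 0, 0, 0, 0, 0],
)

```text
time: 12.45
tool_pos: [0.5791, -0.2963, 0.0468]
tcp_rot: [0.171, -3.134, -0.002]
wrist_force: [-17.5, 7.3, 30.9]
width: 0.622
grip_force: 69.7
```

Contact came about 5 mm too early, with a push towards -x, so the plate end is probably riding on the lower flange. I'll lift and look.

Call:
jog_arm(
  deltas=[0, 0, -0.01, 0, 0, 0, 0, 0, 0, -0.025, 0, 0, 0, 0, 0, 0, -0.03, 0, 0, 0, 0, 0, 0, -0.03, 0, 0, 0, 0, 0, 0, -0.03, 0, 0, 0, 0],
)

```text
time: 12.95
tool_pos: [0.5802, -0.2963, 0.0712]
tcp_rot: [0.171, -3.136, -0.001]
wrist_force: [0.6, 0.8, -2.9]
width: 0.625
grip_force: 66.4
```

```bash
python3 - <<'E'
from h import *
c=read_camera("wrist"); s=readout.read_state(); p=s["tool_pos"]; print(p)
plate(c,p[:2],p[2]-.0064,6.3)
t=read_camera("scene"); u=w2px(t,[.585,-.295,.04]).astype(int)
a=cv2.resize(t["color"][u[1]-40:u[1]+35,u[0]-50:u[0]+50],(600,450),interpolation=cv2.INTER_CUBIC); b=cv2.resize(c["color"][130:390,180:380],(200,260)); b=cv2.resize(b,(346,450))
im=np.hstack([a[:, :454],b]);cv2.imwrite("pics/j.png",im)
E
```

```text
[ 0.5798455  -0.29616725  0.07077234]
plate [ 576.4 -307.4] L 94.5 W 72.7 axis 6.3
 bracket mid [ 0.5762 -0.3075] xdir 6.3
```

View pics/j.png

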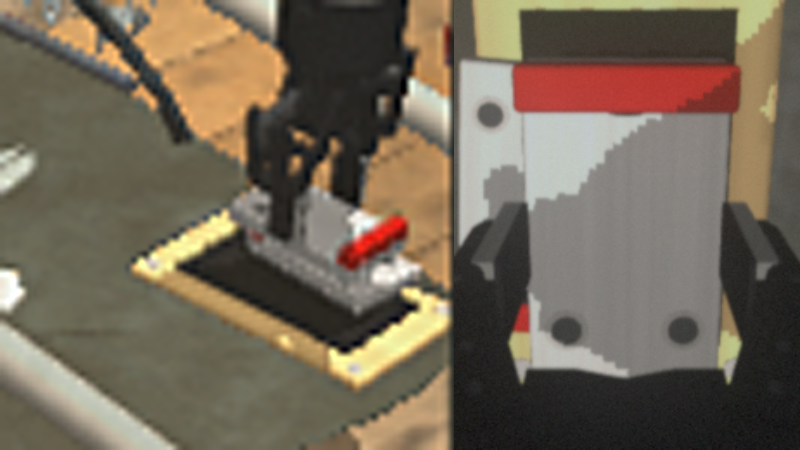

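The first bracket on the pad has been knocked aside, to the left in the wrist view and towards -y. I'll park the held bracket on the free table next to the board and re-centre the first one.

Call:
jog_arm(
  deltas=[0.05, 0, -0.01, 0, 0, 0, 0, 0.1, 0, -0.01, 0, 0, 0, 0, 0.15, 0, 0, 0, 0, 0, 0, 0.165, 0, 0.02, 0, 0, 0, 0, 0.165, 0, 0.035, 0, 0, 0, 0, 0.165, 0, 0.045, 0, 0, 0, 0, 0.165, 0, 0.05, 0, 0, 0, 0, 0.165, 0, 0.05, 0, 0, 0, 0],
)

```text
time: 13.85
tool_pos: [0.4162, -0.3141, 0.0215]
tcp_rot: [0.172, -3.135, -0.002]
wrist_force: [-2.4, 1.7, 1.4]
width: 0.626
grip_force: 66.7
```

Call:
jog_arm(
  deltas=[0, 0, 0, 0, 0, 0, 0, 0, 0, 0, 0, 0, 0, 0.4, 0, 0, 0, 0, 0, 0, 0.5, 0, 0, -0.01, 0, 0, 0, 0.8, 0, 0, -0.06, 0, 0, 0, 1, 0, 0, -0.11, 0, 0, 0, 1, -0.04, 0, -0.16, 0, 0, 0, 1, -0.08, 0, -0.19, 0, 0, 0, 1],
)

```text
time: 14.65
tool_pos: [0.4861, -0.3077, 0.2076]
tcp_rot: [-0.168, 3.133, -0.005]
wrist_force: [1.1, -0.8, 0.7]
width: 1.0
grip_force: 0.0
```

Call:
jog_arm(
  deltas=[0, 0, 0, 0, 0, 0, 1, 0, 0, 0, 0, 0, 0, 1],
)

```text
time: 14.85
tool_pos: [0.4867, -0.3071, 0.2051]
tcp_rot: [-0.173, 3.134, -0.004]
wrist_force: [0.1, 0.2, -1.6]
width: 1.001
grip_force: 0.0
```

```bash
cat > m.py <<'E'
from h import *
c=read_camera("wrist"); print(readout.read_state()["tool_pos"]); cv2.imwrite("pics/m.png",c["color"])
h=cv2.cvtColor(c["color"],cv2.COLOR_BGR2HSV)
m=cv2.morphologyEx(((h[...,1]<45)&(h[...,2]>95)).astype(np.uint8),cv2.MORPH_OPEN,np.ones((3,3)))
n,l,st,cen=cv2.connectedComponentsWithStats(m)
for i in range(1,n):
    if st[i,4]>1200: print(st[i],cen[i],px2w(c,*cen[i],.015))
E
python3 - <<'E'
from m import *
plate(c,(.59,-.315),.022,186); plate(c,(.415,-.314),.012,6); pad(c)
E
```

```text
[ 0.48502244 -0.3065286   0.20309129]
[ 251   81   57   87 4799] [278.89331111 123.26672223] [ 0.41890258 -0.31580232  0.015     ]
[   0  109   64   39 1893] [ 27.14580032 127.51611199] [ 0.45046213 -0.56577358  0.015     ]
[  80  134   32  183 5136] [ 94.2258567  221.20813863] [ 0.54281244 -0.50419438  0.015     ]
[ 444  205   54  109 2817] [469.44231452 255.41001065] [ 0.53739088 -0.08796522  0.015     ]
[ 225  234   55   74 3523] [251.32898098 270.5342038 ] [ 0.58289923 -0.32931357  0.015     ]
plate [ 580.8 -328.9] L 85.9 W 57.1 axis 0.9
 bracket mid [ 0.5854 -0.3288] xdir 180.9
plate [ 421.1 -315.5] L 83.5 W 56.6 axis 6.3
 bracket mid [ 0.4154 -0.3161] xdir 6.3
board [ 611.6 -292.8] L 124.2 W 109.5 axis 6.3
```

```bash
sed -i 's/^PAD=.*;/PAD=np.array([.585,-.296]);/' h.py; python3 - <<'E'
from h import *
print(padxy(.0075)); go(.5854,-.3285,.0295,91); print(readout.read_state()["tool_pos"])
E
```

```text
[ 0.59245471 -0.29517699]
delta [np.float64(-0.0974), np.float64(-0.0328), np.float64(0.1735)] turn [np.float64(-0.0), np.float64(-0.03), np.float64(5.29)] q6 -2.29 t 14.9
[ 0.48502244 -0.3065286   0.20309129]
```

Call:
jog_arm(
  deltas=[-0.04, -0.015, 0, 0, 0, 5.3, 1, -0.0975, -0.033, 0.03, 0, 0, 5.3, 1, -0.0975, -0.033, 0.08, 0, 0, 5.3, 1, -0.0975, -0.033, 0.13, 0, 0, 5.3, 0.8, -0.0975, -0.033, 0.155, 0, 0, 5.3, 0.6, -0.0975, -0.033, 0.168, 0, 0, 5.3, 0.5, -0.0975, -0.033, 0.1735, 0, 0, 5.3, 0.45, -0.0975, -0.033, 0.1735, 0, 0, 5.3, 0.45],
)

```text
time: 15.7
tool_pos: [0.5854, -0.3293, 0.0295]
tcp_rot: [0.025, -3.141, -0.0]
wrist_force: [0.6, -0.5, -0.1]
width: 0.727
grip_force: 0.0
```

Call:
jog_arm(
  deltas=[0, 0, 0, 0, 0, 0, 0.4, 0, 0, 0, 0, 0, 0, 0.2, 0, 0, 0, 0, 0, 0, 0, 0, 0, 0, 0, 0, 0, 0, 0, 0, -0.01, 0, 0, 0, 0, 0, 0, -0.02, 0, 0, 0, 0, 0, 0, -0.02, 0, 0, 0, 0],
)

```text
time: 16.4
tool_pos: [0.5876, -0.3301, 0.0523]
tcp_rot: [-0.026, 3.137, -0.004]
wrist_force: [0.1, 0.1, -2.4]
width: 0.617
grip_force: 62.9
```

Call:
jog_arm(
  deltas=[0, 0, 0, 0, 0, 0, 0, 0, 0, 0, 0, 0, 0, 0],
)

```text
time: 16.6
tool_pos: [0.5857, -0.3289, 0.0492]
tcp_rot: [0.026, -3.141, -0.0]
wrist_force: [-0.2, -0.4, -2.1]
width: 0.615
grip_force: 62.9
```

```bash
python3 - <<'E'
from h import *
s=readout.read_state();p=s["tool_pos"];print(p)
c=read_camera("wrist");plate(c,p[:2],p[2]-.0064,181)
go(*padxy(.0075),.029,96.3)
E
```

```text
[ 0.58566366 -0.32888956  0.04919762]
plate [ 577.3 -331.4] L 82.0 W 54.5 axis 0.7
 bracket mid [ 0.5838 -0.3313] xdir 180.7
delta [np.float64(-0.0075), np.float64(0.0335), np.float64(0.0199)] turn [np.float64(0.03), np.float64(-0.05), np.float64(-5.35)] q6 -2.14 t 16.6
```

Call:
jog_arm(
  deltas=[-0.008, 0.033, 0, 0, 0, -5.3, 0, -0.008, 0.033, 0, 0, 0, -5.3, 0, -0.008, 0.033, 0.01, 0, 0, -5.3, 0, -0.008, 0.033, 0.016, 0, 0, -5.3, 0, -0.008, 0.033, 0.0195, 0, 0, -5.3, 0, -0.008, 0.033, 0.0195, 0, 0, -5.3, 0, -0.008, 0.033, 0.0195, 0, 0, -5.3, 0],
)

```text
time: 17.35
tool_pos: [0.5932, -0.2961, 0.0333]
tcp_rot: [0.17, -3.136, -0.001]
wrist_force: [-8.7, 8.5, 21.5]
width: 0.618
grip_force: 69.7
```

Call:
jog_arm(
  deltas=[0, 0, 0, 0, 0, 0, 0.4, 0, 0, 0, 0, 0, 0, 0.5, 0, 0, -0.01, 0, 0, 0, 0.6, 0, 0, -0.05, 0, 0, 0, 1, 0.05, 0, -0.1, 0, 0, 0, 1, 0.1, 0, -0.15, 0, 0, 0, 1, 0.1, 0, -0.17, 0, 0, 0, 1, 0.1, 0, -0.17, 0, 0, 0, 1],
)

```text
time: 18.15
tool_pos: [0.4944, -0.3093, 0.2066]
tcp_rot: [-0.168, 3.13, -0.01]
wrist_force: [0.9, -1.2, 0.6]
width: 1.001
grip_force: 0.0
```

Call:
jog_arm(
  deltas=[0, 0, 0, 0, 0, 0, 1, 0, 0, 0, 0, 0, 0, 1, 0, 0, 0, 0, 0, 0, 1],
)

```text
time: 18.45
tool_pos: [0.4936, -0.3061, 0.1977]
tcp_rot: [0.172, -3.134, -0.004]
wrist_force: [0.7, 0.5, -0.3]
width: 1.003
grip_force: 0.0
```

```bash
python3 - <<'E'
from m import *
plate(c,(.592,-.295),.022,186); plate(c,(.415,-.316),.012,6); pad(c); go(.4155,-.316,.0195,96.3)
E
```

```text
[ 0.49356581 -0.30601202  0.19758865]
[ 249   73   59   90 5088] [277.6572327  116.80778302] [ 0.41888236 -0.31569705  0.015     ]
[   0  102   56   39 1641] [ 23.44546009 121.06215722] [ 0.44945271 -0.56021616  0.015     ]
[  73  128   33  190 5547] [ 87.35893276 218.94627727] [ 0.54336055 -0.5043638   0.015     ]
[ 446  201   56  114 3029] [472.72103004 254.09574117] [ 0.53903027 -0.0878476   0.015     ]
[ 251  243   53   71 3616] [276.82494469 277.8636615 ] [ 0.59050657 -0.29810052  0.015     ]
plate [ 588.3 -298.3] L 84.7 W 56.5 axis 6.1
 bracket mid [ 0.5934 -0.2978] xdir 186.1
plate [ 421.  -315.4] L 83.6 W 56.7 axis 6.2
 bracket mid [ 0.4153 -0.316 ] xdir 6.2
board [ 590.4 -340.3] L 175.3 W 19.5 axis 6.2
delta [np.float64(0.0782), np.float64(-0.0019), np.float64(0.1783)] turn [np.float64(0.15), np.float64(-0.17), np.float64(-0.02)] q6 -2.28 t 18.5
```

Call:
jog_arm(
  deltas=[0.05, 0, 0.03, 0, 0, 0, 1, 0.078, -0.004, 0.07, 0, 0, 0, 1, 0.078, -0.004, 0.11, 0, 0, 0, 0.8, 0.078, -0.004, 0.15, 0, 0, 0, 0.6, 0.078, -0.004, 0.165, 0, 0, 0, 0.5, 0.078, -0.004, 0.174, 0, 0, 0, 0.45, 0.078, -0.004, 0.178, 0, 0, 0, 0.45, 0.078, -0.004, 0.178, 0, 0, 0, 0.45],
)

```text
time: 19.3
tool_pos: [0.4169, -0.3188, 0.0215]
tcp_rot: [0.172, -3.136, -0.002]
wrist_force: [-0.5, 1.5, -0.3]
width: 0.727
grip_force: 0.6
```

Call:
jog_arm(
  deltas=[0, 0, 0, 0, 0, 0, 0.4, 0, 0, 0, 0, 0, 0, 0.2, 0, 0, 0, 0, 0, 0, 0, 0, 0, 0, 0, 0, 0, 0, 0, 0, -0.03, 0, 0, 0, 0, 0, 0, -0.06, 0, 0, 0, 0, 0, 0, -0.08, 0, 0, 0, 0],
)

```text
time: 20.0
tool_pos: [0.4181, -0.3204, 0.1049]
tcp_rot: [-0.171, 3.134, -0.005]
wrist_force: [0.7, -0.8, -2.4]
width: 0.614
grip_force: 62.9
```

```bash
python3 - <<'E'
from h import *
for i in range(5): c=read_camera("wrist")
s=readout.read_state();p=s["tool_pos"];print(p,s["width"])
T=R.from_rotvec(s["tcp_rot"])
h=cv2.cvtColor(c["color"],cv2.COLOR_BGR2HSV); col=((h[:,265:295,1]>150)&((h[:,265:295,0]<8)|(h[:,265:295,0]>172))).mean(1)
v=np.where(col[100:260]>.5)[0]+100; print(v.min(),v.max()); print(T.inv().apply(px2w(c,280,v.min(),p[2]+.003)-p))
go(.5786,-.2976,.1,96.3)
t=read_camera("top"); plate(t,(.593,-.296),.022,186)
E
```

```text
[ 0.41643769 -0.31896893  0.10134892] 0.6054601306401969
170 196
[ 0.04961842 -0.0013702  -0.00298192]
delta [np.float64(-0.1635), np.float64(0.0036), np.float64(0.0013)] turn [np.float64(0.02), np.float64(-0.02), np.float64(-0.05)] q6 -2.38 t 20.2
plate [ 589.1 -295.8] L 84.4 W 57.8 axis 6.2
 bracket mid [ 0.5944 -0.2952] xdir 186.2
```

Call:
jog_arm(
  deltas=[-0.05, 0.002, 0, 0, 0, 0, 0, -0.1, 0.003, 0, 0, 0, 0, 0, -0.15, 0.0035, 0, 0, 0, 0, 0, -0.1632, 0.0035, 0, 0, 0, 0, 0, -0.1632, 0.0035, 0.02, 0, 0, 0, 0, -0.1632, 0.0035, 0.04, 0, 0, 0, 0, -0.1632, 0.0035, 0.045, 0, 0, 0, 0, -0.1632, 0.0035, 0.045, 0, 0, 0, 0],
)

```text
time: 21.1
tool_pos: [0.5764, -0.297, 0.0541]
tcp_rot: [0.171, -3.132, -0.005]
wrist_force: [0.9, -0.1, -3.0]
width: 0.608
grip_force: 63.4
```

Call:
jog_arm(
  deltas=[0, 0, 0, 0, 0, 0, 0, 0, 0, 0.002, 0, 0, 0, 0, 0, 0, 0.006, 0, 0, 0, 0, 0, 0, 0.009, 0, 0, 0, 0, 0, 0, 0.011, 0, 0, 0, 0, 0, 0, 0.012, 0, 0, 0, 0, 0, 0, 0.012, 0, 0, 0, 0],
)

```text
time: 21.8
tool_pos: [0.5787, -0.2981, 0.0459]
tcp_rot: [0.171, -3.137, 0.0]
wrist_force: [-2.3, 1.5, 5.2]
width: 0.604
grip_force: 65.5
```

Contact is at nest height (a flange hit would be about 9 mm higher), so I'm releasing and checking.

Call:
jog_arm(
  deltas=[0, 0, 0, 0, 0, 0, 0.35, 0, 0, 0, 0, 0, 0, 0.45, 0, 0, -0.01, 0, 0, 0, 0.5, 0, 0, -0.05, 0, 0, 0, 1, 0.05, 0, -0.1, 0, 0, 0, 1, 0.08, 0, -0.15, 0, 0, 0, 1, 0.08, 0, -0.17, 0, 0, 0, 1, 0.08, 0, -0.17, 0, 0, 0, 1],
)

```text
time: 22.6
tool_pos: [0.5013, -0.3096, 0.224]
tcp_rot: [-0.169, 3.126, -0.014]
wrist_force: [1.9, -0.6, 0.2]
width: 1.003
grip_force: 0.0
```

Call:
jog_arm(
  deltas=[0, 0, 0, 0, 0, 0, 1, 0, 0, 0, 0, 0, 0, 1, 0, 0, 0, 0, 0, 0, 1],
)

```text
time: 22.9
tool_pos: [0.4986, -0.306, 0.213]
tcp_rot: [0.172, -3.134, -0.003]
wrist_force: [0.1, 0.9, 0.3]
width: 1.002
grip_force: 0.0
```

```bash
python3 - <<'E'
from m import *
plate(c,(.578,-.298),.034,6.3)
t=read_camera("top"); plate(t,(.578,-.297),.034,6.3); plate(t,(.433,.113),.012,-144)
cv2.imwrite("pics/m2.png",np.hstack([cv2.resize(c["color"][200:350,200:350],(400,400)),cv2.resize(t["color"][180:290,190:300],(400,400))]))
go(.45,.113,.24,125.6)
E
```

```text
[ 0.49866935 -0.30595919  0.21287198]
[   0   98   66   38 1950] [ 28.14051282 116.43538462] [ 0.45058985 -0.56712496  0.015     ]
[  81  122   33  194 5393] [ 95.53866123 214.85870573] [ 0.54851729 -0.50447895  0.015     ]
[ 438  193   55  115 3003] [464.50849151 246.95737596] [ 0.54207258 -0.08831053  0.015     ]
[ 251  236   53   68 3393] [277.10845859 269.0627763 ] [ 0.59242976 -0.29807218  0.015     ]
plate [ 584.8 -298.7] L 80.6 W 56.7 axis 5.9
 bracket mid [ 0.5776 -0.2995] xdir 5.9
plate [ 586.5 -295.4] L 88.2 W 59.0 axis 5.5
 bracket mid [ 0.5832 -0.2957] xdir 5.5
plate [238.2 238.1] L 197.6 W 129.0 axis 86.6
 bracket mid [0.2352 0.1868] xdir 266.6
delta [np.float64(0.0027), np.float64(0.4219), np.float64(-0.0261)] turn [np.float64(0.16), np.float64(-0.11), np.float64(-29.33)] q6 -2.27 t 23.0
```

View pics/m2.png

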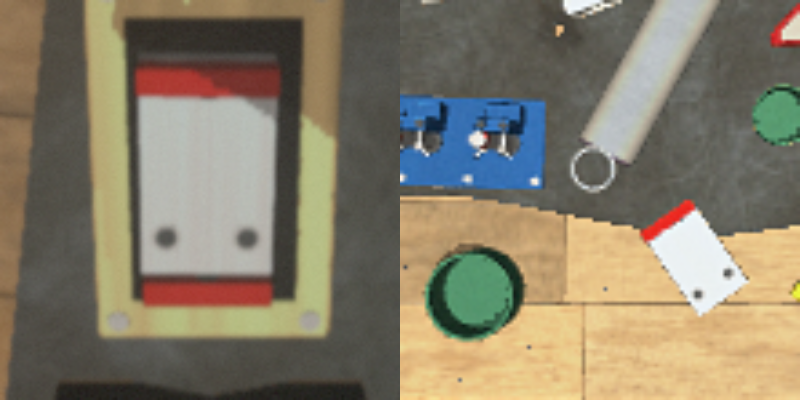

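Nested correctly: both red flanges show at opposite ends. Bracket 1 is unmoved. Going to it now.

Call:
jog_arm(
  deltas=[0.003, 0.05, -0.02, 0, 0, -4, 1, 0.003, 0.1, -0.02, 0, 0, -8, 1, 0.003, 0.15, -0.02, 0, 0, -12, 1, 0.003, 0.2, -0.02, 0, 0, -16, 1, 0.003, 0.25, -0.02, 0, 0, -20, 1, 0.003, 0.3, -0.02, 0, 0, -25, 1, 0.003, 0.35, -0.02, 0, 0, -29.3, 1, 0.003, 0.4, -0.02, 0, 0, -29.3, 1],
)

```text
time: 23.8
tool_pos: [0.4522, 0.0889, 0.2342]
tcp_rot: [0.961, -2.99, -0.0]
wrist_force: [1.7, -0.3, -0.1]
width: 1.0
grip_force: 0.0
```

Call:
jog_arm(
  deltas=[0, 0, 0, 0, 0, 0, 1, 0, 0, 0, 0, 0, 0, 1, 0, 0, 0, 0, 0, 0, 1],
)

```text
time: 24.1
tool_pos: [0.453, 0.0862, 0.2343]
tcp_rot: [0.958, -2.99, 0.001]
wrist_force: [1.7, 0.4, 0.6]
width: 0.999
grip_force: 0.0
```

```bash
python3 - <<'E'
from m import *
plate(c,(.433,.113),.012,-144); go(.433,.113,.0205,125.6)
E
```

```text
[0.45318722 0.08577426 0.23449052]
[   0  105  140  238 6806] [ 66.17425801 218.6298854 ] [ 0.63113009 -0.096149    0.015     ]
[ 283  145   50   72 3391] [307.17192569 180.64110882] [0.42914484 0.10884389 0.015     ]
[ 178  279  173   80 5533] [260.29839147 318.70160853] [0.61023579 0.16849861 0.015     ]
[  62  373   57   47 1569] [ 91.89292543 397.4888464 ] [0.85435076 0.04735755 0.015     ]
plate [430.3 110.1] L 83.0 W 55.7 axis 35.5
 bracket mid [0.4352 0.1135] xdir 215.5
delta [np.float64(0.0004), np.float64(0.0339), np.float64(0.214)] turn [np.float64(-0.0), np.float64(-0.06), np.float64(-0.13)] q6 -2.06 t 24.1
```

Call:
jog_arm(
  deltas=[-0.001, 0.0335, 0.03, 0, 0, 0, 1, -0.001, 0.0335, 0.08, 0, 0, 0, 1, -0.001, 0.0335, 0.13, 0, 0, 0, 0.9, -0.001, 0.0335, 0.17, 0, 0, 0, 0.7, -0.001, 0.0335, 0.2, 0, 0, 0, 0.55, -0.001, 0.0335, 0.21, 0, 0, 0, 0.45, -0.001, 0.0335, 0.214, 0, 0, 0, 0.45, -0.001, 0.0335, 0.214, 0, 0, 0, 0.45],
)

```text
time: 24.95
tool_pos: [0.4355, 0.1142, 0.0216]
tcp_rot: [-0.956, 2.991, -0.0]
wrist_force: [0.2, -0.2, 0.3]
width: 0.723
grip_force: 0.0
```

Call:
jog_arm(
  deltas=[0, 0, 0, 0, 0, 0, 0.4, 0, 0, 0, 0, 0, 0, 0.2, 0, 0, 0, 0, 0, 0, 0, 0, 0, 0, 0, 0, 0, 0, 0, 0, -0.03, 0, 0, 0, 0, 0, 0, -0.06, 0, 0, 0, 0, 0, 0, -0.1, 0, 0, 0, 0],
)

```text
time: 25.65
tool_pos: [0.4334, 0.1146, 0.1219]
tcp_rot: [0.959, -2.99, -0.0]
wrist_force: [1.4, -0.5, -1.2]
width: 0.607
grip_force: 62.9
```

Call:
jog_arm(
  deltas=[0, 0, 0, 0, 0, 0, 0, 0, 0, 0, 0, 0, 0, 0, 0, 0, 0, 0, 0, 0, 0],
)

```text
time: 25.95
tool_pos: [0.4335, 0.1146, 0.1204]
tcp_rot: [0.959, -2.991, -0.0]
wrist_force: [-0.0, 0.2, -2.5]
width: 0.606
grip_force: 62.9
```

```bash
python3 - <<'E'
from h import *
c=read_camera("wrist"); s=readout.read_state();p=s["tool_pos"];print(p,s["width"])
plate(c,p[:2],p[2]-.008,-144.4)
go(.593,-.296,.12,96.3)
E
```

```text
[0.43309596 0.11451932 0.11975997] 0.6096970936426173
plate [426.  108.1] L 81.4 W 54.1 axis 35.5
 bracket mid [0.4316 0.1121] xdir 215.5
delta [np.float64(0.1086), np.float64(-0.427), np.float64(-0.0004)] turn [np.float64(0.02), np.float64(-0.14), np.float64(29.25)] q6 -1.99 t 26.0
```

Call:
jog_arm(
  deltas=[0.01, -0.04, -0.04, 0, 0, 4, 0, 0.02, -0.09, -0.05, 0, 0, 8, 0, 0.035, -0.14, -0.05, 0, 0, 12, 0, 0.05, -0.19, -0.05, 0, 0, 17, 0, 0.06, -0.24, -0.05, 0, 0, 22, 0, 0.075, -0.29, -0.05, 0, 0, 26, 0, 0.085, -0.335, -0.05, 0, 0, 29.3, 0, 0.097, -0.38, -0.05, 0, 0, 29.3, 0],
)

```text
time: 26.8
tool_pos: [0.5728, -0.2447, 0.1684]
tcp_rot: [0.168, -3.134, -0.003]
wrist_force: [0.2, 0.6, -1.0]
width: 0.61
grip_force: 63.7
```

Call:
jog_arm(
  deltas=[0, 0, 0, 0, 0, 0, 0, 0, 0, 0, 0, 0, 0, 0, 0, 0, 0, 0, 0, 0, 0],
)

```text
time: 27.1
tool_pos: [0.5721, -0.2419, 0.169]
tcp_rot: [0.171, -3.134, -0.004]
wrist_force: [0.3, -0.5, -1.8]
width: 0.608
grip_force: 63.8
```

```bash
python3 - <<'E'
from h import *
s=readout.read_state();p=s["tool_pos"];print(p,s["width"]);go(.5945,-.296,.07,96.3)
c=read_camera("wrist");plate(c,(.578,-.298),.034,6.3);cv2.imwrite("pics/k.png",c["color"])
E
```

```text
[ 0.57213634 -0.24193399  0.16900556] 0.6084679169398202
delta [np.float64(-0.0167), np.float64(-0.0564), np.float64(0.0988)] turn [np.float64(0.14), np.float64(-0.19), np.float64(-0.04)] q6 -2.12 t 27.1
plate [ 618.8 -253.8] L 162.2 W 136.7 axis 6.4
 bracket mid [ 0.6522 -0.2501] xdir 6.4
```

Call:
jog_arm(
  deltas=[-0.017, -0.056, 0, 0, 0, 0, 0, -0.017, -0.056, 0, 0, 0, 0, 0, -0.017, -0.056, 0.04, 0, 0, 0, 0, -0.017, -0.056, 0.08, 0, 0, 0, 0, -0.017, -0.056, 0.1, 0, 0, 0, 0, -0.017, -0.056, 0.1, 0, 0, 0, 0, -0.017, -0.056, 0.1, 0, 0, 0, 0],
)

```text
time: 27.85
tool_pos: [0.5965, -0.2959, 0.0713]
tcp_rot: [0.173, -3.136, -0.0]
wrist_force: [0.7, -0.3, -1.8]
width: 0.612
grip_force: 63.9
```

Call:
jog_arm(
  deltas=[0, 0, 0, 0, 0, 0, 0, 0, 0, 0.004, 0, 0, 0, 0, 0, 0, 0.008, 0, 0, 0, 0, 0, 0, 0.01, 0, 0, 0, 0, 0, 0, 0.012, 0, 0, 0, 0, 0, 0, 0.013, 0, 0, 0, 0, 0, 0, 0.013, 0, 0, 0, 0],
)

```text
time: 28.55
tool_pos: [0.5964, -0.297, 0.0579]
tcp_rot: [0.171, -3.137, -0.0]
wrist_force: [-0.9, 0.1, -1.6]
width: 0.607
grip_force: 64.0
```

Call:
jog_arm(
  deltas=[0.0015, 0, 0, 0, 0, 0, 0, 0.0015, 0, 0.001, 0, 0, 0, 0, 0.0015, 0, 0.0018, 0, 0, 0, 0, 0.0015, 0, 0.0018, 0, 0, 0, 0],
)

```text
time: 28.95
tool_pos: [0.595, -0.2973, 0.0577]
tcp_rot: [0.171, -3.137, 0.0]
wrist_force: [-3.7, 2.1, 7.6]
width: 0.609
grip_force: 66.2
```

Contact again at nest height. Release, retreat and measure.

Call:
jog_arm(
  deltas=[0, 0, 0, 0, 0, 0, 0.35, 0, 0, 0, 0, 0, 0, 0.45, 0, 0, -0.01, 0, 0, 0, 0.5, 0, 0, -0.05, 0, 0, 0, 1, 0.05, 0, -0.1, 0, 0, 0, 1, 0.08, 0, -0.15, 0, 0, 0, 1, 0.08, 0, -0.17, 0, 0, 0, 1, 0.08, 0, -0.17, 0, 0, 0, 1],
)

```text
time: 29.75
tool_pos: [0.5174, -0.3086, 0.2353]
tcp_rot: [-0.169, 3.126, -0.013]
wrist_force: [0.9, -1.5, 1.6]
width: 1.001
grip_force: 0.0
```

Call:
jog_arm(
  deltas=[0, 0, 0, 0, 0, 0, 1, 0, 0, 0, 0, 0, 0, 1, 0, 0, 0, 0, 0, 0, 1],
)

```text
time: 30.05
tool_pos: [0.5149, -0.3051, 0.2241]
tcp_rot: [0.172, -3.134, -0.003]
wrist_force: [0.4, -0.6, -0.9]
width: 1.0
grip_force: 0.0
```

```bash
python3 - <<'E'
from m import *
plate(c,(.592,-.298),.046,186)
t=read_camera("top"); plate(t,(.592,-.296),.046,186)
cv2.imwrite("pics/m3.png",np.hstack([cv2.resize(c["color"][200:350,200:350],(400,400)),cv2.resize(t["color"][200:280,180:260],(400,400),interpolation=cv2.INTER_CUBIC)]))
go(.48,.0,.28,66)
E
```

```text
[ 0.51492543 -0.3050813   0.22398906]
[   0   81   71   40 2127] [ 30.57404795 100.55524213] [ 0.45116309 -0.57066184  0.015     ]
[  84  105   34  211 5700] [ 99.52701754 205.07877193] [ 0.5565676 -0.5049933  0.015    ]
[ 432  176   58  126 3332] [459.72509004 236.90876351] [ 0.55034059 -0.08857751  0.015     ]
[ 250  218   54   78 3805] [276.47910644 257.84914586] [ 0.59966834 -0.29888221  0.015     ]
plate [ 585.5 -299.7] L 90.2 W 56.7 axis 6.3
 bracket mid [ 0.5879 -0.2995] xdir 186.3
plate [ 586.  -294.6] L 87.5 W 62.6 axis 6.1
 bracket mid [ 0.5898 -0.2942] xdir 186.1
delta [np.float64(0.0016), np.float64(0.3073), np.float64(-0.0552)] turn [np.float64(0.08), np.float64(-0.18), np.float64(30.28)] q6 -2.26 t 30.1
```

View pics/m3.png

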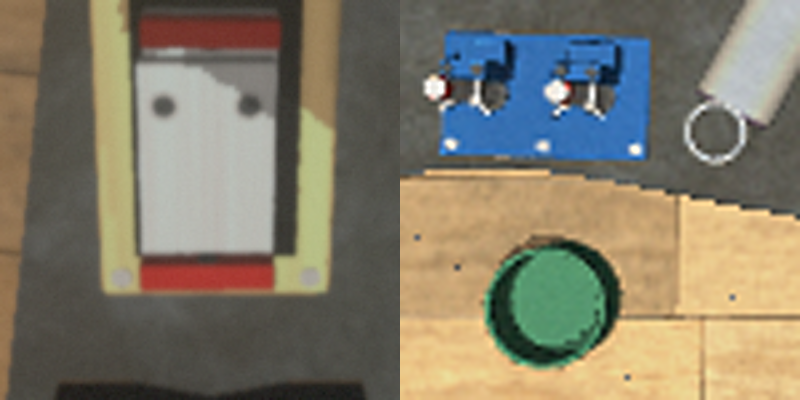

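The pile is level, alternating and central. The cup and pins haven't moved (pin tops in the crop at (437,88) and (556,92), cup at (550,300)). On to the pins, fingers closing along x.

Call:
jog_arm(
  deltas=[0, 0.03, -0.03, 0, 0, 8, 1, 0, 0.07, -0.06, 0, 0, 16, 1, 0, 0.12, -0.06, 0, 0, 24, 1, 0, 0.165, -0.06, 0, 0, 32, 1, 0, 0.21, -0.06, 0, 0, 40, 1, 0, 0.25, -0.06, 0, 0, 48, 1, 0, 0.29, -0.06, 0, 0, 56, 1, 0, 0.33, -0.06, 0, 0, 64, 1],
)

```text
time: 30.95
tool_pos: [0.4789, 0.0237, 0.2852]
tcp_rot: [-1.522, -2.747, 0.001]
wrist_force: [1.3, 0.2, -0.0]
width: 0.996
grip_force: 0.0
```

Call:
jog_arm(
  deltas=[0, 0, 0, 0, 0, 8, 1, 0, 0, 0, 0, 0, 16, 1, 0, 0, 0, 0, 0, 24, 1, 0, 0, 0, 0, 0, 32, 1, 0, 0, 0, 0, 0, 32, 1, 0, 0, 0, 0, 0, 32, 1],
)

```text
time: 31.55
tool_pos: [0.4795, 0.022, 0.2855]
tcp_rot: [-2.211, -2.231, 0.002]
wrist_force: [-0.4, 0.5, -0.2]
width: 1.003
grip_force: 0.0
```

```bash
python3 - <<'E'
from h import *
go(.54,.288,.29,0); print(readout.read_state()["tool_pos"])
E
```

```text
delta [np.float64(0.2654), np.float64(0.0629), np.float64(-0.0046)] turn [np.float64(-0.08), np.float64(-0.0), np.float64(0.52)] q6 -0.01 t 31.6
[0.47945363 0.02203201 0.28545758]
```

Call:
jog_arm(
  deltas=[0.05, 0.02, -0.015, 0, 0, 0.5, 1, 0.1, 0.04, -0.015, 0, 0, 0.5, 1, 0.15, 0.06, -0.015, 0, 0, 0.5, 1, 0.2, 0.06, -0.015, 0, 0, 0.5, 1, 0.228, 0.06, -0.015, 0, 0, 0.5, 1, 0.228, 0.06, -0.015, 0, 0, 0.5, 1, 0.228, 0.06, -0.015, 0, 0, 0.5, 1, 0.228, 0.06, -0.015, 0, 0, 0.5, 1],
)

```text
time: 32.35
tool_pos: [0.5383, 0.2494, 0.3008]
tcp_rot: [2.224, 2.219, -0.002]
wrist_force: [0.5, -1.1, 0.4]
width: 1.006
grip_force: 0.0
```

```bash
python3 - <<'E'
from h import *
import pickle
c=read_camera("wrist"); print(readout.read_state()["tool_pos"],c["origin"]); pickle.dump(c,open("wp.pkl","wb"))
h=cv2.cvtColor(c["color"],cv2.COLOR_BGR2HSV)
for P in ([.5395,.3604,.173],[.5377,.2891,.173]): print("exp",w2px(c,P))
print("cup exp",w2px(c,[.4027,.3096,.075]))
def comps(m,nm,z,a=40):
    n,l,st,ce=cv2.connectedComponentsWithStats(m.astype(np.uint8))
    for i in range(1,n):
        if st[i,4]>a: print(nm,st[i],ce[i].round(1),px2w(c,*ce[i],z).round(4))
comps((h[...,1]<60)&(h[...,2]>150),"bright",.173)
comps((h[...,1]>120)&((h[...,0]<6)|(h[...,0]>174))&(h[...,2]>60),"red",.16,20)
comps((h[...,0]>60)&(h[...,0]<85)&(h[...,1]>70),"green",.075,200)
E
```

```text
[0.53834739 0.24905781 0.30097878] [0.53750545 0.31531907 0.42506896]
exp [280.81625168  62.48856289]
exp [278.76027823 157.14419319]
cup exp [157.52424912 129.82752737]
bright [186   0  39  12 263] [204.3   4.4] [0.484  0.3992 0.173 ]
bright [ 387   70   43   80 2401] [408.6 109.9] [0.6403 0.3257 0.173 ]
bright [546 115  14  14  99] [552.7 121.6] [0.7562 0.3165 0.173 ]
bright [ 372  176   58   58 2125] [400.9 205.2] [0.6423 0.2479 0.173 ]
bright [368 199   7  18  49] [370.8 207.1] [0.6167 0.2462 0.173 ]
bright [ 246  203  131   78 3250] [319.6 241.3] [0.5736 0.215  0.173 ]
bright [   0  258   38   70 1364] [ 19.2 296.5] [0.2947 0.1608 0.173 ]
bright [418 277  67  40 604] [454.9 299.2] [0.7024 0.1564 0.173 ]
bright [343 312  26  42 664] [353.2 332.1] [0.6092 0.1207 0.173 ]
bright [444 382  35  12 314] [460.5 388. ] [0.7237 0.0532 0.173 ]
red [340 302  32  54 395] [352.1 324.1] [0.6112 0.1202 0.16  ]
green [154  94  26  26 280] [166.8 106.8] [0.4155 0.3339 0.075 ]
green [153 117  41  37 725] [176.2 135.8] [0.423 0.303 0.075]
green [462 224  44  42 749] [481.7 245. ] [0.7881 0.1704 0.075 ]
green [281 309  38  36 518] [299.2 324.3] [0.5643 0.0576 0.075 ]
```

```bash
python3 - <<'E'
from h import *
import pickle
c=pickle.load(open("wp.pkl","rb")); h=cv2.cvtColor(c["color"],cv2.COLOR_BGR2HSV)
for (u,v) in ((281,62),(279,157)):
    h1=h[v-16:v+17,u-18:u+19]; 
    print("\n".join("".join('R' if (p[1]>90 and (p[0]<10 or p[0]>170)) else 'B' if (90<p[0]<130 and p[1]>100) else ('w' if p[2]>100 else 'g' if p[2]>60 else '.') for p in r) for r in h1))
    print()
E
```

```text
ggggggggggggggggggggggggggggggggggggg
ggggggggggggggggggggggggggggggggggggg
ggggggggggggggggggggggggggggggggggggg
ggggggggggggggggggggggggggggggggggggg
ggggggggggggggggggggggggggggggggggggg
ggggggggggggggggggggggggggggggggggggg
ggggggggggggggggggggggggggggggggggggg
ggggggggggggggggggwwwwwgggggggggggggg
ggggggggggggggggwwwwwwwwwgggggggggggg
gggggggggggggggwwwwwwwwwwwggggggggggg
ggggggggggggggwwwwwwwwwwwwwgggggggggg
gggggggggggggwwwwwwwwwwwwwwwggggggggg
ggggggggggggwwwwwwwwwwwwwwwwggggggggg
wwwwwwwwwwwwwwwwwwwwwwwwwwwwwgggggggg
BBBBBBBBBBBwwwwwwwwwwwwwwwwwwgggggggg
BBBBBBwwBBBwwwwwwwwwwwwwwwwwwgBBBBBBB
BBBBBwwwwBBwwwwwwwwwwwwwwwwwwgBBBggBB
BBBBBwwwwwwgwwwwwwwwwwwwwwwwwgBBggggB
BBBBBBwwwwwgwwwwwwwwwwwwwwwwwgBgggggg
BBBBBBwgwwwwwwwwwwwwwwwwwwwwwgggggggg
BBBBBBBgggwwwwwwwwwwwwwwwwwwggggggggg
BBBBBBBBgwwwwwwwwwwwwwwwwwwwggggggggg
BBBBBBBBBwwwgwwwwwwwwwwwwwwgggggggggg
BBBBBBBBBwwwggwwwwwwwwwwwwgggBBgg..gg
BBBBBBBBBBgwgggwwwwwwwwwwwgggBBBggggB
BBBBBBBBBBgggRgggwwwwwwwggRggBBBBBBBB
BBBBBBBBBBggggRggggwgggggRggBBBBBBBBB
BBBBBBBBBBBggggRRggggggRRRggBBBBBBBBB
BBBBBBBBBBBBggggRRRRRRRRggggBBBBBBBB
[... 708 characters left out ...]
wwwwwwwgBBBBBBBB
BBBBBBBBBBggwwwwwwwwwwwwwwwwgBBBBBBBB
BBBBBBBBBBwwwwwwwwwwwwwwwwwwgBBggggBB
BBBBBBBBBBgwwwwwwwwwwwwwwwwwgggggggBB
BBBBBBBBBwwwwwwwwwwwwwwwwwwwggggg.ggB
BBBBBBBwwwwwwwwwwwwwwwwwwwwgggggggggB
BBBBBBgwwwwggwwwwwwwwwwwwwwgggggggggB
BBBBBBwwwwggggwwwwwwwwwwwwwgBBggggggB
BBBBBBwwwwgBBgwwwwwwwwwwwwwBBBBgggBBB
BBBBBBggwBBBBBgwwwwwwwwwwwBBBBBBBBBBB
BBBBBBBBBBBBBBBwwwwwwwwwwBBBBBBBBBBBB
BBBBBBBBBBBBBBBBBBBBBBBBBBBBBBBBBBBBB
BBBBBBBBBBBBBBBBBBBBBBBBBBBBBBBBBBBBB
ggggBggggBgBBBBBBBBBBBBBBBBBBBBBBBBBB
ggggggggggggggwwwwwwwwwwwwwwwBBBBBBBB
ggggggggggggggggggggggggggggggggggggg
ggggggggggggggggggggggggggggggggggggg
ggggggggggggggggggggggggggggggggggggg
ggggggggggggggggggggggggggggggggggggg
```

```bash
python3 - <<'E'
from h import *
print(readout.read_state()["tool_pos"]);go(.5393,.2888,.141,0)
E
```

```text
[0.53834739 0.24905781 0.30097878]
delta [np.float64(0.0398), np.float64(0.0009), np.float64(0.16)] turn [np.float64(-0.02), np.float64(0.04), np.float64(-0.2)] q6 0.40 t 32.4
```

Call:
jog_arm(
  deltas=[0.02, 0.001, 0, 0, 0, 0, 1, 0.04, 0.001, 0, 0, 0, 0, 1, 0.04, 0.001, 0.04, 0, 0, 0, 1, 0.04, 0.001, 0.08, 0, 0, 0, 1, 0.04, 0.001, 0.12, 0, 0, 0, 1, 0.04, 0.001, 0.15, 0, 0, 0, 1, 0.04, 0.001, 0.16, 0, 0, 0, 0.7, 0.04, 0.001, 0.16, 0, 0, 0, 0.3],
)

```text
time: 33.2
tool_pos: [0.5383, 0.2903, 0.1394]
tcp_rot: [-2.224, -2.217, 0.005]
wrist_force: [0.3, 0.3, 0.6]
width: 0.7
grip_force: 0.0
```

Call:
jog_arm(
  deltas=[0, 0, 0, 0, 0, 0, 0, 0, 0, 0, 0, 0, 0, -0.3, 0, 0, 0, 0, 0, 0, -0.5, 0, 0, 0, 0, 0, 0, -0.7, 0, 0, 0, 0, 0, 0, -1, 0, 0, 0, 0, 0, 0, -1, 0, 0, 0, 0, 0, 0, -1, 0, 0, 0, 0, 0, 0, -1],
  squeeze=80,
)

```text
time: 34.0
tool_pos: [0.5404, 0.2908, 0.1433]
tcp_rot: [2.225, 2.217, 0.004]
wrist_force: [-1.2, 0.1, 6.2]
width: 0.138
grip_force: 77.8
```

Call:
jog_arm(
  deltas=[0, -0.006, 0, 0, 0, 0, -1, 0, -0.012, 0, 0, 0, 0, -1, 0, -0.018, 0, 0, 0, 0, -1, 0, -0.026, 0, 0, 0, 0, -1, 0, -0.034, 0, 0, 0, 0, -1, 0, -0.042, 0, 0, 0, 0, -1, 0, -0.05, 0, 0, 0, 0, -1, 0, -0.05, 0, 0, 0, 0, -1],
)

```text
time: 34.8
tool_pos: [0.4902, 0.2911, 0.1431]
tcp_rot: [2.223, 2.217, 0.007]
wrist_force: [2.6, 0.2, 6.3]
width: 0.14
grip_force: 78.9
```

Call:
jog_arm(
  deltas=[0, 0, -0.01, 0, 0, 0, -1, 0, 0, -0.02, 0, 0, 0, -1, 0, 0, -0.02, 0, 0, 0, -1, 0, 0, -0.02, 0, 0, 0, -1],
)

```text
time: 35.2
tool_pos: [0.4892, 0.2903, 0.1612]
tcp_rot: [-2.225, -2.217, 0.001]
wrist_force: [-0.2, -0.4, -1.6]
width: 0.142
grip_force: 78.2
```

```bash
python3 - <<'E'
from h import *
c=read_camera("wrist"); s=readout.read_state();p=s["tool_pos"]; print(p,s["wrist_force"],s["width"])
t=read_camera("top")
import pickle;pickle.dump((c,t),open("pp.pkl","wb"))
# cup from wrist: green mask hull at rim height
for k,nm,xy in ((c,"w",(.403,.31)),(t,"t",(.403,.31))):
    h=cv2.cvtColor(k["color"],cv2.COLOR_BGR2HSV); m=((h[...,0]>55)&(h[...,0]<90)&(h[...,1]>60)&(h[...,2]>15)).astype(np.uint8)
    n,l,st,ce=cv2.connectedComponentsWithStats(cv2.morphologyEx(m,cv2.MORPH_CLOSE,np.ones((5,5))))
    for i in range(1,n):
        q=px2w(k,*ce[i],.05)[:2]
        if st[i,4]>100 and np.hypot(*(q-xy))<.08: print(nm,st[i],ce[i],q)
go(.4027,.2936,.24,0)
E
```

```text
[0.48898758 0.29015399 0.1607404 ] [-0.58055483  0.14110015 -1.94003826] 0.14306160209493632
w [ 106  136  119  104 5706] [172.89607431 184.92797056] [0.40527998 0.31051464]
delta [np.float64(0.0031), np.float64(-0.0863), np.float64(-0.0794)] turn [np.float64(-0.08), np.float64(0.03), np.float64(-0.19)] q6 0.49 t 35.3
```

```bash
python3 - <<'E'
from h import *
import pickle
c,t=pickle.load(open("pp.pkl","rb"))
T=pickle.load(open("top0.pkl","rb"))
print(px2w(T,211.4,259.6,.006),px2w(T,209.2,261.3,.075))
h=cv2.cvtColor(c["color"],cv2.COLOR_BGR2HSV); m=((h[...,0]>55)&(h[...,0]<90)&(h[...,1]>60)).astype(np.uint8)
print("exp rim px",w2px(c,[.4035,.31,.075]),[ (w2px(c,[.4035+dx*.039,.31+dy*.039,.075])).round(0) for dx,dy in ((1,0),(-1,0),(0,1),(0,-1))],[ (w2px(c,[.4035+dx*.039,.31+dy*.039,.0])).round(0) for dx,dy in ((1,0),(-1,0),(0,1),(0,-1))])
s=m[120:250:4,96:240:3]; v=h[120:250:4,96:240:3,2]
for r,w in zip(s,v): print("".join('G' if a and b>90 else 'd' if a else '.' for a,b in zip(r,w)))
E
```

```text
[0.40212495 0.31480707 0.006     ] [0.40231601 0.31000936 0.075     ]
exp rim px [158.64102167 192.44367037] [array([214., 192.]), array([104., 193.]), array([152., 136.]), array([164., 244.])] [array([230., 175.]), array([148., 175.]), array([185., 133.]), array([192., 215.])]
................................................
................................................
................................................
................................................
....................G...........................
.....................GGGGGGG....................
............G..........GGGGGGGd.................
.........GG..........GGGGGGGGGGG................
........G...........GGGGGGGGGGGGGGd......d......
.......G............GGGGGGGGGGGGGGG.............
......G............GGGGGGGGGGGGGGGGG....d.......
..................dGGGGGGGGGGGGGGGGGG...d.......
....G.............dGGGGGGGGGGGGGGGGGGG..........
..................GGGGGGGGGGGGGGGGGGGG..dd......
....G.............dGGGGGGGGGGGGGGGGGGGdd........
....G........d...ddGGGGGGGGGGGGGGGGGGGG.........
....G............ddGGGGGGGGGGGGGGGGGGGGd........
....G.....d......d.dGGGGGGGGGGGGGGGGGGGd........
....G..........d..dddGGGGGGGGGGGGGGGGGGd........
....Gd.............ddGGGGGGGGGGGGGGGGGGd........
.....G.........dd..d.ddGGGGGGGGGGGGGGGG.........
.....G.......d..d..d.dd.dGGGGGGGGGGGGGG.........
......G............d...d.ddGGGGGGGGG.GG.........
.......G..........dd..dd....d.dd....GGG.........
........G........d.................dGG..........
.........G..............d..........GG...........
..........Gd.....................GGG............
............Gd..................GG..............
..............GG..............GGG...............
.................GG.......G..G..................
................................................
................................................
................................................
```

Call:
jog_arm(
  deltas=[0, 0, -0.03, 0, 0, 0, -1, 0, 0, -0.06, 0, 0, 0, -1, 0.002, -0.03, -0.085, 0, 0, 0, -1, 0.004, -0.07, -0.085, 0, 0, 0, -1, 0.0045, -0.085, -0.085, 0, 0, 0, -1, 0.0045, -0.085, -0.085, 0, 0, 0, -1, 0.0045, -0.085, -0.085, 0, 0, 0, -1, 0.0045, -0.085, -0.085, 0, 0, 0, -1],
)

```text
time: 36.1
tool_pos: [0.4052, 0.295, 0.2456]
tcp_rot: [2.225, 2.217, -0.001]
wrist_force: [0.2, 0.1, -0.5]
width: 0.14
grip_force: 78.4
```

```bash
python3 - <<'E'
from h import *
for i in range(3):c=read_camera("wrist")
s=readout.read_state(); print(s["tool_pos"],s["wrist_force"]);go(.404,.2945,.143,0)
t=read_camera("scene"); 
for q in ([.404,.2945,.1],[.404,.2945,.27],[.404,.3105,.075]): print(w2px(t,q))
E
```

```text
[0.40521172 0.29501163 0.24576048] [ 0.61757705  0.04558278 -0.87036505]
delta [np.float64(-0.0005), np.float64(-0.0012), np.float64(0.1028)] turn [np.float64(-0.03), np.float64(0.03), np.float64(-0.23)] q6 0.58 t 36.2
[260.26133678 250.78919149]
[259.0058235  202.07846717]
[255.85909744 259.73524441]
```

Call:
jog_arm(
  deltas=[0, -0.001, 0.03, 0, 0, 0, -1, 0, -0.001, 0.06, 0, 0, 0, -1, 0, -0.001, 0.085, 0, 0, 0, -1, 0, -0.001, 0.095, 0, 0, 0, -1, 0, -0.001, 0.1, 0, 0, 0, -1, 0, -0.001, 0.1025, 0, 0, 0, -1, 0, -0.001, 0.1025, 0, 0, 0, -1],
)

```text
time: 37.0
tool_pos: [0.4043, 0.2956, 0.1446]
tcp_rot: [2.225, 2.217, 0.003]
wrist_force: [-0.1, -0.1, -0.2]
width: 0.141
grip_force: 78.4
```

Call:
jog_arm(
  deltas=[0, 0, 0, 0, 0, 0, -1, 0, 0, 0.001, 0, 0, 0, -1, 0, 0, 0.002, 0, 0, 0, -1, 0, 0, 0.002, 0, 0, 0, -1],
)

```text
time: 37.4
tool_pos: [0.4035, 0.2952, 0.1419]
tcp_rot: [2.225, 2.218, 0.0]
wrist_force: [0.4, 0.2, -1.7]
width: 0.144
grip_force: 78.4
```

Call:
jog_arm(
  deltas=[0, 0, 0.001, 0, 0, 0, -1, 0, 0, 0.0015, 0, 0, 0, -1, 0, 0, 0.002, 0, 0, 0, -1, 0, 0, 0.002, 0, 0, 0, -1],
)

```text
time: 37.8
tool_pos: [0.4039, 0.2956, 0.1412]
tcp_rot: [2.225, 2.218, 0.002]
wrist_force: [-3.5, -0.8, 6.7]
width: 0.142
grip_force: 79.5
```

Call:
jog_arm(
  deltas=[0, 0, 0, 0, 0, 0, -0.6, 0, 0, 0, 0, 0, 0, -0.4, 0, 0, 0, 0, 0, 0, 0, 0, 0, 0, 0, 0, 0, 0.5, 0, 0, 0, 0, 0, 0, 0.8, 0, 0, -0.02, 0, 0, 0, 0.8, 0, 0, -0.06, 0, 0, 0, 0.8, 0, 0, -0.1, 0, 0, 0, 0.8],
)

```text
time: 38.6
tool_pos: [0.4027, 0.2946, 0.2396]
tcp_rot: [-2.225, -2.217, 0.005]
wrist_force: [1.4, 0.4, 1.2]
width: 0.904
grip_force: 0.0
```

Call:
jog_arm(
  deltas=[0, 0, -0.05, 0, 0, 0, 1, 0, 0, -0.06, 0, 0, 0, 1, 0, 0, -0.06, 0, 0, 0, 1, 0, 0, -0.06, 0, 0, 0, 1],
)

```text
time: 39.0
tool_pos: [0.403, 0.2948, 0.2984]
tcp_rot: [-2.225, -2.218, 0.002]
wrist_force: [-0.4, -0.1, 0.5]
width: 0.996
grip_force: 0.0
```

```bash
cat > pp.py <<'E'
from h import *
c=read_camera("wrist"); s=readout.read_state(); print(s["tool_pos"])
def show(P,z):
    u,v=w2px(c,[*P,z]).round().astype(int); print("exp",u,v); h=cv2.cvtColor(c["color"],cv2.COLOR_BGR2HSV)[max(0,v-24):v+26:2,max(0,u-40):u+42:2]
    print("\n".join("".join('R' if (p[1]>90 and (p[0]<10 or p[0]>170)) else 'G' if (55<p[0]<92 and p[1]>60) else 'B' if (90<p[0]<130 and p[1]>100) else ('w' if p[2]>100 and p[1]<60 else 'g' if p[2]>60 else '.') for p in r) for r in h))
E
python3 -c "
from pp import *
show((.404,.2945),.171); go(.4035,.33,.25,0); go(.5412,.362,.2,0); print(w2px(c,[.5412,.3604,.173]))"
```

```text
[0.40257676 0.29451779 0.29744731]
exp 281 204
gggggGgggggggGGGgggggggGGGGgg.ggggGgggggg
gggggGGggggggggGgggggggGGGGggg..gGGgggggg
ggggggGggggggggGgggggggGGgggg..gGGggggggg
ggggggGGggggggggggggggggg.g.g..gGgggggggg
gggggggGgggggggggggggggg.ggggggGGgggggggg
ggggggggggggggggggggggggggggggGGggggggggg
gggggggggggggggggggggggggggggGGgggggggggg
ggggggggggggggg.ggRRRggggggGGGggggggggggg
gggggggggggggggggRRRRRRgggGGggggggggggggg
gggggggggggggggGggwwwwRgGGggggggggggggggg
gggggggggggggggggwwwwwwgggggggggggggggggg
ggggggggggggggggwwwwwwwgggggggggggggggggg
ggggggggggggggggwwwwwwwwggggggggggggggggg
ggggggggggggggggwwwwwwwwggggggggggggggggg
ggggggggggggggggwwwwwwwgggggggggggggggggg
gggggggggggggggggwwwwwggggggggggggggggggg
gggggggggggggggggggwwgggggggggggggggggggg
ggggggggggggggggggggggggggggggggggggggggg
ggggggggggggggggggggggggggggggggggggggggg
ggggggggggggggggggggggggggggggggggggggggg
ggggggggggggggggggggggggggggggggggggggggg
ggggggggggggggggggggggggggggggggggggggggg
ggggggggggggggggggggggggggggggggggggggggg
ggggggggggggggggggggggggggggggggggggggggg
ggggggggggggggggggggggggggggggggggggggggg
delta [np.float64(0.0356), np.float64(0.0009), np.float64(0.0474)] turn [np.float64(-0.17), np.float64(0.11), np.float64(-0.19)] q6 0.58 t 39.0
delta [np.float64(0.0681), np.float64(0.1387), np.float64(0.0969)] turn [np.float64(-0.17), np.float64(0.11), np.float64(-0.19)] q6 0.58 t 39.0
[454.09569489 123.67743875]
```

Pin B stands upright in the cup, its top where expected. Now pin A.

Call:
jog_arm(
  deltas=[0.02, 0.045, 0, 0, 0, -0.2, 1, 0.045, 0.09, 0, 0, 0, -0.2, 1, 0.066, 0.138, 0, 0, 0, -0.2, 1, 0.066, 0.138, 0, 0, 0, -0.2, 1, 0.066, 0.138, 0.05, 0, 0, -0.2, 1, 0.066, 0.138, 0.1, 0, 0, -0.2, 1, 0.066, 0.138, 0.11, 0, 0, -0.2, 1, 0.066, 0.138, 0.11, 0, 0, -0.2, 1],
)

```text
time: 39.85
tool_pos: [0.5388, 0.359, 0.1853]
tcp_rot: [-2.22, -2.22, 0.014]
wrist_force: [-0.5, -0.5, 0.2]
width: 1.0
grip_force: 0.0
```

```bash
python3 -c "
from h import *
for i in range(3):c=read_camera('wrist')
s=readout.read_state(); print(s['tool_pos']);go(.5413,.361,.142,0)"
```

```text
[0.54297055 0.36154758 0.19269827]
delta [np.float64(-0.0007), np.float64(-0.0019), np.float64(0.0507)] turn [np.float64(0.21), np.float64(-0.13), np.float64(0.02)] q6 0.55 t 40.0
```

Call:
jog_arm(
  deltas=[0, 0, 0.02, 0, 0, 0, 1, 0, 0, 0.04, 0, 0, 0, 0.9, 0, 0, 0.047, 0, 0, 0, 0.6, 0, 0, 0.047, 0, 0, 0, 0.3, 0, 0, 0.047, 0, 0, 0, 0, 0, 0, 0.047, 0, 0, 0, -0.3, 0, 0, 0.047, 0, 0, 0, -0.4, 0, 0, 0.047, 0, 0, 0, -0.5],
)

```text
time: 40.8
tool_pos: [0.5421, 0.3609, 0.1435]
tcp_rot: [2.221, 2.221, 0.002]
wrist_force: [0.9, 0.3, 0.2]
width: 0.252
grip_force: 0.0
```

Call:
jog_arm(
  deltas=[0, 0, 0, 0, 0, 0, -0.7, 0, 0, 0, 0, 0, 0, -1, 0, 0, 0, 0, 0, 0, -1, 0, 0, 0, 0, 0, 0, -1, 0, 0, 0, 0, 0, 0, -1],
)

```text
time: 41.3
tool_pos: [0.542, 0.361, 0.1434]
tcp_rot: [2.221, 2.222, 0.002]
wrist_force: [-1.0, -0.5, 5.1]
width: 0.142
grip_force: 77.9
```

Call:
jog_arm(
  deltas=[0, -0.006, 0, 0, 0, 0, -1, 0, -0.012, 0, 0, 0, 0, -1, 0, -0.018, 0, 0, 0, 0, -1, 0, -0.026, 0, 0, 0, 0, -1, 0, -0.034, 0, 0, 0, 0, -1, 0, -0.042, 0, 0, 0, 0, -1, 0, -0.05, 0, 0, 0, 0, -1, 0, -0.05, 0, 0, 0, 0, -1],
)

```text
time: 42.1
tool_pos: [0.4905, 0.3609, 0.1432]
tcp_rot: [-2.22, -2.222, -0.0]
wrist_force: [1.6, 0.0, 6.5]
width: 0.143
grip_force: 78.9
```

Call:
jog_arm(
  deltas=[0, 0, -0.02, 0, 0, 0, -1, 0, 0, -0.05, 0, 0, 0, -1, 0, 0, -0.08, 0, 0, 0, -1, 0, 0, -0.105, 0, 0, 0, -1, 0, 0, -0.105, 0, 0, 0, -1, 0, 0, -0.105, 0, 0, 0, -1],
)

```text
time: 42.7
tool_pos: [0.4898, 0.3602, 0.2459]
tcp_rot: [-2.22, -2.221, 0.006]
wrist_force: [0.1, -0.2, -2.0]
width: 0.139
grip_force: 78.3
```

```bash
python3 - <<'E'
from pp import *
for i in range(3):c=read_camera('wrist')
s=readout.read_state(); print(s['tool_pos'],s["wrist_force"],s["width"]);go(.4045,.328,.245,0)
h=cv2.cvtColor(c["color"],cv2.COLOR_BGR2HSV); print("rim exp",[w2px(c,[.4045+a,.3105+b,.075]).round() for a,b in ((.037,0),(-.037,0),(0,.037),(0,-.037))], "pinB exp",w2px(c,[.404,.2945,.171]))
for r in h[100:330:4,20:270:3]: print("".join('R' if (p[1]>90 and (p[0]<10 or p[0]>170)) else 'G' if (55<p[0]<92 and p[1]>60) else ('w' if p[2]>100 and p[1]<50 else '.') for p in r))
E
```

```text
[0.48957617 0.35988081 0.24491033]
[0.49014873 0.35988621 0.24484563] [-0.0426761  -0.35203297 -1.34535178] 0.14424564632438452
delta [np.float64(-0.0319), np.float64(-0.0857), np.float64(0.0003)] turn [np.float64(-0.25), np.float64(0.15), np.float64(0.02)] q6 0.59 t 42.9
rim exp [array([233., 239.]), array([162., 239.]), array([195., 205.]), array([200., 272.])] pinB exp [164.74838772 307.04573043]
wwwwwwwwwwwwwwwwwwwwwwwwwwwwwwww....................................................
wwwwwwwwwwwwwwwwwwwwwwwwwwwwwwwww...................................................
wwwwwwwwwwwwwwwwwwwwwwwwwwwwwwwww...................................................
wwwwwwwwwwwwwwwwwwwwwwwwwwwwwwwww..........................................w........
wwwwwwwwwwwwwwwwwwwwwwwwwwwwwwwww...................................................
wwwwwwwwwwwwwwwwwwwwwwwwwwwwwwwww...................................................
wwwwwwwwwwwwwwwwwwwwwwwwwwwwwwwww...................................................
wwwwwwwwwwwwwwwwwwwwwwwwwwwwwwwwww..................................................
wwwwwwwwwwwwwwwww
[... 3532 characters left out ...]
.................R..
................................................................................R..w
................................................................................R.ww
.................................................................................www
.................................................................................www
.................................................................................www
wwwwwww..........................................................................www
wwwwwwww..........................................................................ww
wwwwwwww............................................................................
```

```bash
python3 - <<'E'
from h import *
c=read_camera("wrist"); t=read_camera("scene"); print(c["color"][285:325:6,150:185:6].mean(2).astype(int))
h=cv2.cvtColor(t["color"],cv2.COLOR_BGR2HSV)
print("B top",w2px(t,[.404,.2945,.171]),"B rim",w2px(t,[.404,.2945,.08]),"A top",w2px(t,[.49,.36,.275]),"A foot",w2px(t,[.49,.36,.11]))
for r in h[175:300:3,215:300:1]: print("".join('R' if (p[1]>100 and (p[0]<8 or p[0]>172)) else 'G' if (55<p[0]<92 and p[1]>60) else 'B' if (100<p[0]<125 and p[1]>100) else ('w' if p[2]>110 and p[1]<45 else '.' if p[2]>60 else '#') for p in r))
E
```

```text
[[175 164 169 116  87  65]
 [177 182 159  44  43  43]
 [169  93  43  40  42  42]
 [ 44  44  38  40  38  44]
 [ 38  41  38  39  41  43]
 [ 41  40  40  43  43  42]
 [ 32  38  42  43  44  44]]
B top [259.76067632 231.36483824] B rim [260.39674218 256.0425769 ] A top [219.56617051 194.28043644] A foot [223.61630863 241.58715125]
#############.......w.....wwwwwwwwwwwwwww.........wwwww..............wwwwwwwwwwwww.ww
##############.............wwwwwwwwwwwwwww...............................wwwwwwwwwwww
##########...##........wwwwwwwwwwwwwwwwwwww..................................wwwwwwww
###########www.G............wwwwwwwwwwwwwww......................................wwww
############.www.............wwwwwwwwwwwwwww.........................................
#########......ww..##........wwwwwwwwwwwwwwww........................................
########G###########..........wwwwwwwwwwwwwww.....................RR..w.........w.RRR
.#.###.###########.............wwwwwwwwwwwwwww.................RRwwww.###wwwwww.RRRRR
##R#############...............wwwwwwwwwwwwwwww................RRwwwwwwww.R.....GG...
[... 2138 characters left out ...]
............
............................GGGGGGGGGGGGGGGGGGGGGG...G...............................
.............................GGGGGGGGGGGGGGGGGGGGG.G.G...............................
..............................GGGGGGGGGGGGGGGGGGGG.GG................................
.................................GGGGGGGGGGGGGGGG....................................
.....................................................................................
.....................................................................................
.....................................................................................
.....................................................................................
```

Call:
jog_arm(
  deltas=[-0.008, -0.03, 0, 0, 0, 0, -1, -0.02, -0.06, 0, 0, 0, 0, -1, -0.032, -0.0857, 0, 0, 0, 0, -1, -0.032, -0.0857, 0, 0, 0, 0, -1, -0.032, -0.0857, 0, 0, 0, 0, -1, -0.032, -0.0857, 0.03, 0, 0, 0, -1, -0.032, -0.0857, 0.03, 0, 0, 0, -1, -0.032, -0.0857, 0.03, 0, 0, 0, -1],
)

```text
time: 43.8
tool_pos: [0.4062, 0.3285, 0.217]
tcp_rot: [-2.221, -2.221, 0.004]
wrist_force: [-0.1, -0.1, -1.5]
width: 0.142
grip_force: 78.4
```

Call:
jog_arm(
  deltas=[0, 0, 0, 0, 0, 0, -1, 0, 0, 0, 0, 0, 0, -1],
)

```text
time: 44.0
tool_pos: [0.407, 0.3292, 0.2189]
tcp_rot: [2.221, 2.221, 0.003]
wrist_force: [0.3, -0.4, -1.2]
width: 0.14
grip_force: 78.4
```

Call:
jog_arm(
  deltas=[-0.001, -0.002, 0.02, 0, 0, 0, -1, -0.001, -0.002, 0.045, 0, 0, 0, -1, -0.001, -0.002, 0.06, 0, 0, 0, -1, -0.001, -0.002, 0.07, 0, 0, 0, -1, -0.001, -0.002, 0.0735, 0, 0, 0, -1, -0.001, -0.002, 0.0735, 0, 0, 0, -1, -0.001, -0.002, 0.0735, 0, 0, 0, -1, -0.001, -0.002, 0.0735, 0, 0, 0, -1],
)

```text
time: 44.8
tool_pos: [0.4048, 0.3282, 0.1453]
tcp_rot: [2.221, 2.221, 0.003]
wrist_force: [0.5, -0.0, -1.0]
width: 0.144
grip_force: 78.4
```

Call:
jog_arm(
  deltas=[0, 0, 0.001, 0, 0, 0, -1, 0, 0, 0.002, 0, 0, 0, -1, 0, 0, 0.003, 0, 0, 0, -1, 0, 0, 0.004, 0, 0, 0, -1, 0, 0, 0.004, 0, 0, 0, -1],
)

```text
time: 45.3
tool_pos: [0.4043, 0.328, 0.1413]
tcp_rot: [2.221, 2.222, 0.001]
wrist_force: [-1.6, -0.0, 4.8]
width: 0.139
grip_force: 79.4
```

Pin A touches the cup floor. Releasing and retreating.

Call:
jog_arm(
  deltas=[0, 0, 0, 0, 0, 0, -0.6, 0, 0, 0, 0, 0, 0, -0.4, 0, 0, 0, 0, 0, 0, 0, 0, 0, 0, 0, 0, 0, 0.5, 0, 0, 0, 0, 0, 0, 0.8, 0, 0, -0.02, 0, 0, 0, 0.8, 0, 0, -0.06, 0, 0, 0, 0.8, 0, 0, -0.1, 0, 0, 0, 0.8],
)

```text
time: 46.1
tool_pos: [0.4032, 0.3271, 0.2401]
tcp_rot: [-2.221, -2.221, 0.005]
wrist_force: [1.1, 0.5, 0.1]
width: 0.898
grip_force: 0.0
```

Call:
jog_arm(
  deltas=[0, 0, -0.05, 0, 0, 0, 1, 0, 0, -0.08, 0, 0, 0, 1, 0, 0, -0.08, 0, 0, 0, 1, 0.0, 0, -0.08, 0, 0, 0, 1],
)

```text
time: 46.5
tool_pos: [0.4043, 0.3279, 0.321]
tcp_rot: [2.221, 2.221, 0.003]
wrist_force: [-0.4, -0.0, 0.4]
width: 1.0
grip_force: 0.0
```

```bash
python3 - <<'E'
from pp import *
t=read_camera("scene"); h=cv2.cvtColor(t["color"],cv2.COLOR_BGR2HSV)
print("tops A,B",w2px(t,[.404,.328,.171]),w2px(t,[.404,.2945,.171]))
for r in h[215:295:3,235:280]: print("".join('R' if (p[1]>100 and (p[0]<8 or p[0]>172)) else 'G' if (55<p[0]<92 and p[1]>60) else ('w' if p[2]>110 and p[1]<45 else '.') for p in r))
t=read_camera("top"); plate(t,(.592,-.296),.046,186)
print("top red:"); h=cv2.cvtColor(t["color"],cv2.COLOR_BGR2HSV); u,v=w2px(t,[.585,-.296,.04]).astype(int)
for r in h[v-34:v+36:2,u-24:u+26]: print("".join('R' if (p[1]>110 and (p[0]<8 or p[0]>172)) else 'w' if p[2]>150 and p[1]<45 else 'y' if p[2]>150 else '#' if p[2]<60 else '.' for p in r))
E
```

```text
[0.40364324 0.3274058  0.3192704 ]
tops A,B [249.6917493  236.29740435] [259.76067632 231.36483824]
wwwwww.........wwwwwwwwwwwwwwww..............
wwww...........wwwwwwwwwwwwwwwww..ww.........
w...............wwwwwwwwwwwwwwwwwww.ww.......
................wwwwwwwwwwwwwwwww.....wwwwwww
..ww.............wwwwwwwwwwwwwwwww.....ww.ww.
...w..............ww.wwwwwwwwwwwwww..........
............ww......ww.wwww.wwwwww...........
.............wwww....wwRRRRRwwwww............
............R.ww.....ww.www.wwwww............
.......w.....RRRR....ww.www.wwwww............
..........w..wwww....ww.www.wwwww............
..............www.......wwww.................
..............www.......wwww.................
...........GG.www.GGGGG.wwwwGGG..............
........GG.GG.www.GGGGG.wwww.GGGG............
........G.GGG.wwwwGGGGG.wwww.GG..G...........
........G.GGG.www..GGGG.wwww.GG.GG...........
........GGGGG.wwww.GGGG.wwww..GG.G...........
........GGGGGGGGGGGGGGGGGGGGGG...G...........
........GGGGGGGGGGGGGGGGGGGGG.G..G...........
........GG.GGGGGGGGGGGGGGGGGGG...G...........
........GGGGGGGGGGGGGGGGGGGGGGG..G
[... 1422 characters left out ...]
####..www.wwwwwwwwwwwwwyyy......yyyyy
.......yyyyy.###....wwwwwwwwwwwwwwwwyyy......yyyyy
.......yyyyy.####...wwwwwwwwwwwwwwwyyyy......yyyyy
........yyyyy#####...yyRRRRRRRRRRRRRyyyy.....yyyyy
........yyyyy#####.RRRRRRRRRRRRRRRRRyyyy.....yyyyy
........yyyyy.#####################yyyyy.....yyyyy
........yyyyy.############.....yyyyyyyyy.....yyyyy
........yyyyyyyyyyyyyyyyyyyyyyyyyyyyywwyy....yyyyy
.........yyyyyyyyyyyyyyyyyyyyyyyyyyyyywyy....yyyyy
.........ywwwyyyyyyyyyyyyyyyyyyyy............yyyyy
.........yyyyy...............................yyyyy
..........................................yyyyyyyy
.................................yyyyyyyyyyyyyyyyy
.........................yyyyyyyyyyyyyyyyyyyyyyyyy
```

```bash
python3 -c "
from h import *
print(finish_job())"
```

```text
the job is handed in; nothing more can be done
None
```

I handed the job in after about 47 s of robot time: the three brackets present are in a nested, alternating pile on the pad, about 3 mm off centre towards -y, and both pins stand foot down in the upright large green cup; the hand-in gave no verdict.

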